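Fetch the ring cutter from behind the shakers

TASK

The small steel ring cutter is needed, but it sits in the bay of the bench caddy behind the spice jar and the sugar dredger. Move the jar and the dredger out onto the black rubber mat, then take the cutter out and set it flat in the middle of the wooden board (inside the marked circle), and only then put the jar and the dredger back on the caddy, each upright in its marked place, the very one it stood in at the start. Never tip anything over, and leave the big ring cutter alone.

Things in the scene. Friction and masses are not known exactly. Their poses are not given: they have to be found in the camera images.
- caddy: Fixed plywood bench caddy, base 165 (x -90 to +75) x 130 x 6 mm with a bay of pale walls (7 mm thick, tops at z = 51 mm) open to -x: side walls' inner faces at y = +-36 mm from x = -16 to +69 mm, back wall's at x = +64 mm. Origin on the table under the bay's nest, where the small cutter stands; +x points to the back, z up; yaw within 0.2 rad.
- left_place (a point): Centre of the left dark circle (57 mm across) on the caddy's base, before the bay, at caddy x = -48, y = +31, z = 6 mm: jar or dredger stands here at the start (which one varies), within about 3 mm.
- right_place (a point): The same at the right, caddy y = -31 mm. Jar and dredger stand only about 13 mm apart here and 5 mm from the cutter: take them high up, above walls and cutter, with one finger before and one behind (closing along the caddy's x).
- jar: Spice jar, loose: clear glass with a green label and a black cap, upright, 45 mm across, 105 mm tall (cap from about 84 mm up), 0.11 kg within 25 %. Origin: centre of its underside, z up. Straight sides; can be gripped 60 to 95 mm up.
- dredger: Sugar dredger, loose: plain steel cylinder with a blue perforated cap, upright, 52 mm across, 100 mm tall (straight up to 80 mm, cap above that slightly domed), 0.16 kg within 25 %. Origin: centre of its underside, z up. Can be gripped 60 to 80 mm up.
- cutter: Small steel ring cutter, loose, to be fetched: 52 mm across, 34 mm tall, 0.03 kg. Origin: centre of its underside, z up. It behaves as a solid disc: grip it round the outside. In the bay 10 mm is free at either side and 38 mm behind it; in front, jar and dredger leave no room for a finger until cleared. Grip along the caddy's x.
- mat: Fixed black rubber mat lying on the table, 130 (x) x 210 (y) x 4 mm: the side area. Origin: centre of its underside, top at z = 4 mm; its long side lies along its own y. Mat and board swap sides of the table from start to start.
- board: Fixed square wooden board, 150 x 150 x 14 mm, with a dark marked circle 72 mm across at its middle. Origin: centre of its underside, top at z = 14 mm.
- big_cutter: Big steel ring cutter, loose bystander, 70 mm across, 34 mm tall, standing to the right behind the work. Origin: centre of its underside. To be left alone.
Mind the look-alikes: they are no part of the job. What is shaped like the cutter but green is not meant.

How it is judged:
By the outcome, as a careful person would: the job done as asked, in the order asked, and still so for the second after the job is handed in, with the robot touching nothing.
It also fails if it takes over 128 s, if anything falls off the work surface, if the arm or the gripper's body presses on something with over 40 N, if the wrist force passes 120 N, or if a joint passes its speed limit or range.

ROBOT

A 7-joint arm with a two-finger parallel gripper is mounted at the origin on a cart in front of the work surface, level with it; the furniture and walls round the work are solid. World frame = base frame: x ahead of the robot, y to its left, z up, the work surface at z = 0. Lengths are in m, angles in rad, forces in N, time in s.
With the tool pointing down it reaches from about 0.4 to 0.85 m from the base axis. Payload 10.4 kg.
Tool frame: the origin (TCP) lies on the front face of the gripper's body, between the roots of the fingers; the fingertips stand 70 mm ahead of it and the grasp point (between the pads) lies 51 mm ahead of it (grasp_offset is the distance from the TCP to the grasp point, in m); z points along the fingers, y is the direction in which the jaws open and shut (so a half turn about z gives the same grasp; the last joint's range is limited). The gripper opens to 87 mm and grips with 3 to 60 N. Pads are 19 mm wide; open, the fingers measure 117 mm over their backs; the gripper's body (75 mm by 190 mm) begins 51 mm behind the grasp point.
Start: joints at [-1.204, 0.332, -0.065, 1.46, 0.022, 1.35, -0.088], TCP at [0.237, 0.578, 0.292] pointing down, gripper open.
Joint ranges: [-2.6, 2.6], [-0.5, 2.12], [-1.47, 1.34], [0.16, 2.42], [-1.27, 4.41], [0.06, 2.06], [-2.6, 2.6]. Speed limits (rad/s): [2.22, 2.22, 2.79, 2.79, 3.14, 3.14, 3.14].

INTERFACE

Orientations are given as a unit quaternion [x, y, z, w].
In Python, from bench import * gives the robot as it stands. The module is installed in compiled form; this text tells all that it offers.
- The arm moves only by the tool arm_command, never from a script. Its argument "commands" is a list of rows, each a list of 3 entries, a list of its own where there are three numbers: the opening in per cent of the stroke, from 0 (shut) to 100 (fully open), then the shift along the tool's x, y, z in m, then the turn, a rotation vector about the tool's x, y, z in rad. A call has exactly 10 rows; each row is the pose to reach, as a shift and turn from the pose commanded when the call began, along the tool's axes at that moment; what a row does not reach only later rows make up. A row lasts 1/12 s, in which the tool goes at most 41.7 mm and 7.16 degrees, less where a joint would pass 70% of its speed; a pose out of reach is approached as far as the arm can. A call with a gripper value outside its range is refused whole. The fingers move at their own pace and stop on an object; "squeeze" is the grip in N (left out, the last holds). Time passes only in rows, so rows that repeat a pose let the fingers close, or fill a call up. It gives the time, the measured TCP pose, the force and the opening at its end, in the units of the state.
- read_state(): the state, without advancing time (a new reading comes with each control period).
- camera(name): name is "side" or "top"; returns a dict with "pixels" (384x512x3 uint8, red, green, blue), "fx", "fy", "cx", "cy" (pixels), "rvec" (rotation vector, rad) and "tvec" (3), from world to camera coordinates, as OpenCV has them. Camera axes: x right, y down, z forward; pixel columns grow to the right and rows downward; lengths in m; the calibration is good to about 2 mm. A picture is of the moment at which its call begins. There is no depth.
- close_job(): hands the job in, once; it reports no verdict.
The state is a dict: "time": time; "joint_positions": joint angles; "joint_vel": joint speeds; "joint_torque": joint torques, N m; "ee_pos": TCP position; "eef_rot": TCP orientation; "ft_force": force on the tool from outside, world axes, zero at the start; "torque": the same for the moment, N m; "width": finger opening in m.
Only numpy, scipy, OpenCV 4.12 (cv2) and the standard library are available. Lean on these libraries where they do the work, as an engineer would, in place of code of your own. Each camera call takes 0.05 s, during which the arm holds its last target.

## Working session

There is one attempt and no reset: what is moved stays moved. The work goes in short steps, Python scripts to look and compute and a tool call to move; the robot and the scene stay as the last step left them, time stands still between calls to the robot, and variables do not carry over. Pictures are saved under pics/ and viewed, and the job is handed in when it is done.

Besides the shell and the picture viewer there is one more tool, called after "Emit:" by a JSON object that holds its "name" and its "arguments", one argument or row to a line. arm_command: Moves the arm, as the interface text tells. Its arguments: {"type":"object","properties":{"commands":{"type":"array","items":{"type":"array"}},"squeeze":{"type":"number"}},"required":["commands"]}

```bash
mkdir -p pics
cat > h.py <<'E'
from bench import *
import numpy as np, cv2
from scipy.spatial.transform import Rotation as R
def snap(name,fn):
    c=camera(name); cv2.imwrite('pics/'+fn,c['pixels'][:,:,::-1]); np.save('pics/'+fn+'.npy',c,allow_pickle=True); return c
def load(fn): return np.load('pics/'+fn+'.npy',allow_pickle=True).item()
def ray(c,u,v,z):
    Rm=R.from_rotvec(c['rvec']).as_matrix(); o=-Rm.T@c['tvec']
    d=Rm.T@np.array([(u-c['cx'])/c['fx'],(v-c['cy'])/c['fy'],1]); return o+d*(z-o[2])/d[2]
def proj(c,p):
    q=R.from_rotvec(c['rvec']).as_matrix()@np.array(p)+c['tvec']; return c['fx']*q[0]/q[2]+c['cx'],c['fy']*q[1]/q[2]+c['cy']
E
python3 - <<'E'
from h import *
s=read_state()
for k in s: print(k,np.round(s[k],4))
for n in('top','side'):
    c=snap(n,n+'0.png'); print(n,c['fx'],c['cx'],c['cy'],ray(c,256,192,0),-R.from_rotvec(c['rvec']).as_matrix().T@c['tvec'])
E
```

```text
time 0.0
joint_positions [-1.2035  0.3329 -0.0647  1.4609  0.0216  1.3499 -0.0885]
joint_vel [-0.0007 -0.0012 -0.0014 -0.0024  0.0013 -0.0009 -0.0004]
joint_torque [ 1.00000e-04 -6.23260e+01  2.44000e-02 -3.89909e+01 -6.15000e-02
  3.95000e-02  1.00000e-04]
ee_pos [0.2374 0.5779 0.2914]
eef_rot [ 1.937e-01  9.811e-01 -7.000e-04 -1.000e-04]
ft_force [-0.1386  0.0575  0.322 ]
torque [ 0.015   0.0533 -0.0193]
width 0.087
top 406.42577053271685 257.3806365245741 190.32211388661335 [ 0.53847002 -0.00165464  0.        ] [0.36437951 0.00384675 1.00402097]
side 379.27256181204694 251.10962037702427 194.87173324573502 [ 0.55080918 -0.0962241   0.        ] [0.36321873 0.72420431 0.74149545]
```

View pics/top0.png

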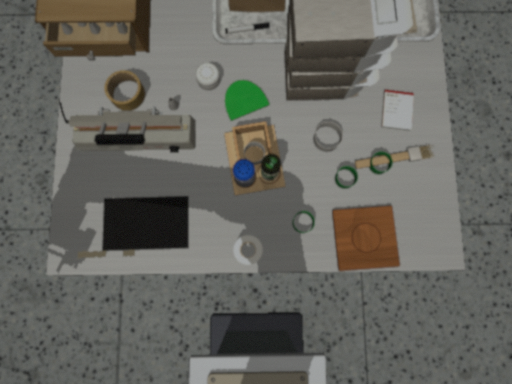

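View pics/side0.png

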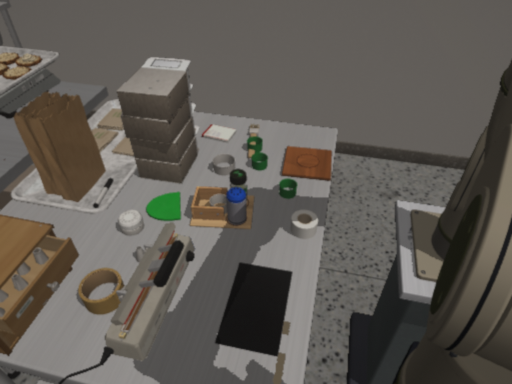

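Run:
```python
from h import *
a=cv2.imread('pics/top0.png');b=cv2.imread('pics/side0.png')
cv2.imwrite('pics/tc.png',cv2.resize(a[110:205,205:305],(800,760)[:2],interpolation=cv2.INTER_CUBIC)[:600] if 0 else cv2.resize(a[115:200,210:300],None,fx=6.5,fy=6.5,interpolation=cv2.INTER_CUBIC))
cv2.imwrite('pics/sc.png',cv2.resize(b[160:235,180:265],None,fx=7,fy=7,interpolation=cv2.INTER_CUBIC))
```

```text
(no output)
```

View pics/tc.png

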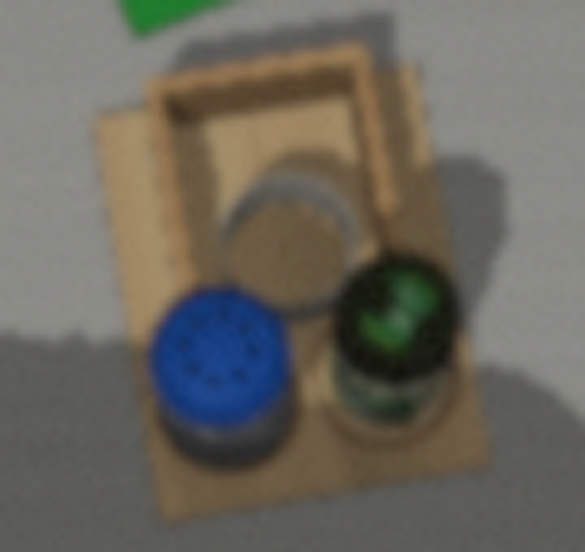

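View pics/sc.png

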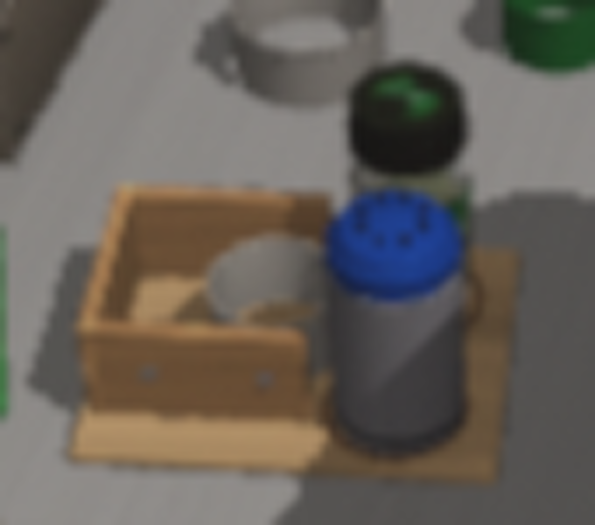

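Run:
```python
from h import *
c=load('top0.png');s=load('side0.png')
f=lambda u,v:(210+(u+.5)/6.5-.5,115+(v+.5)/6.5-.5)
g=lambda u,v:(180+(u+.5)/7-.5,160+(v+.5)/7-.5)
P={k:ray(c,*f(*p),.006) for k,p in dict(FL=(165,520),FR=(490,465),BL=(97,115),BR=(418,62)).items()}
for k in P: print(k,P[k].round(4))
m=sum(P.values())/4
d=(P['BL']+P['BR']-P['FL']-P['FR']); l=(P['FL']+P['BL']-P['FR']-P['BR'])
yw=np.arctan2(d[1],d[0]); yl=np.arctan2(-l[0],l[1]); print('yaw',yw,yl,np.linalg.norm(d)/2,np.linalg.norm(l)/2)
yaw=(yw*165+yl*130)/295
Rz=np.array([[np.cos(yaw),-np.sin(yaw)],[np.sin(yaw),np.cos(yaw)]])
o=m[:2]-Rz@[-.0075,0]; print('origin',o,yaw)
for n,p in dict(FL=(-.09,.065),left=(-.048,.031),right=(-.048,-.031)).items(): print(n,(o+Rz@p).round(4))
# tops
print('dredger top', ray(c,*f(220,355),.095), 'side',ray(s,*g(395,240),.093))
print('jar top', ray(c,*f(398,315),.105), 'side',ray(s,*g(408,95),.105))
print('cutter top', ray(c,*f(290,240),.04))
im=c['pixels'].astype(int); 
# mat
k=(im.sum(2)<60).astype(np.uint8); k[:, :90]=0; k[:,200:]=0;k[:180]=0;k[260:]=0
cn=max(cv2.findContours(k,0,1)[0],key=cv2.contourArea); r=cv2.minAreaRect(cn); print('mat',r)
for q in cv2.boxPoints(r): print(ray(c,*q,.004).round(3))
print(ray(c,*r[0],.004))
k=((im[:,:,0]-im[:,:,2]>45)).astype(np.uint8); k[:,:320]=0;k[:190]=0
cn=max(cv2.findContours(k,0,1)[0],key=cv2.contourArea); r=cv2.minAreaRect(cn); print('board',r)
for q in cv2.boxPoints(r): print(ray(c,*q,.014).round(3))
print(ray(c,*r[0],.014))
cv2.imwrite('pics/bd.png',cv2.resize(im[195:275,325:405,::-1].astype(np.uint8),None,fx=7,fy=7,interpolation=cv2.INTER_CUBIC))
for n,p in dict(whitecup=(248,250),greenL=(303,221),big=(328,135),g2=(345,177),waffle=(130,130)).items(): print(n,ray(c,*p,.03).round(3))
```

```text
FL [0.5315 0.0508 0.006 ]
FR [ 0.5516 -0.0742  0.006 ]
BL [0.6933 0.0772 0.006 ]
BR [ 0.714  -0.0495  0.006 ]
yaw 0.15636513034441737 0.1606806921257256 0.16409484070909353 0.12750933712595797
origin [0.62998932 0.00226846] 0.15826690333279048
FL [0.5309 0.0523]
left [0.5777 0.0253]
right [ 0.5875 -0.0359]
dredger top [0.5753563  0.02711298 0.095     ] side [0.5757044  0.02560812 0.093     ]
jar top [ 0.58676326 -0.03548914  0.105     ] side [ 0.58910703 -0.0434997   0.105     ]
cutter top [0.63230545 0.00188948 0.04      ]
mat ((150.5, 204.5), (13.0, 71.0), 90.0)
[0.526 0.349 0.004]
[0.524 0.173 0.004]
[0.492 0.172 0.004]
[0.494 0.347 0.004]
[0.50903632 0.26025191 0.004     ]
board ((365.4602966308594, 237.6292724609375), (61.64717102050781, 59.94264221191406), 83.8844985961914)
[ 0.489 -0.189  0.014]
[ 0.503 -0.336  0.014]
[ 0.354 -0.342  0.014]
[ 0.341 -0.198  0.014]
[ 0.42083312 -0.26614942  0.014     ]
whitecup [0.394 0.019 0.03 ]
greenL [ 0.461 -0.114  0.03 ]
big [ 0.676 -0.183  0.03 ]
g2 [ 0.568 -0.22   0.03 ]
waffle [0.693 0.311 0.03 ]
```

View pics/bd.png

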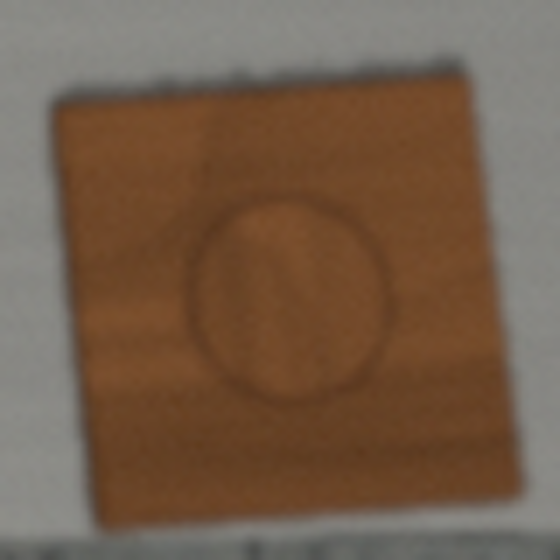

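```bash
cat >> h.py <<'E'
def to(x,y,z,yaw):
    """print tool-frame shift/turn from present pose to TCP=(x,y,z), tool y along yaw, pointing down"""
    s=read_state(); Rc=R.from_quat(s['eef_rot'])
    ty=np.array([np.cos(yaw),np.sin(yaw),0]); tz=np.array([0,0,-1]); tx=np.cross(ty,tz)
    Rt=R.from_matrix(np.column_stack([tx,ty,tz]))
    print('to',(x,y,z),'shift',Rc.inv().apply(np.array([x,y,z])-s['ee_pos']).round(4),'turn',(Rc.inv()*Rt).as_rotvec().round(4),'pos',np.round(s['ee_pos'],4),'w',round(float(s['width']),4),'t',s['time'])
E
python3 - <<'E'
from h import *
c=load('top0.png');s=load('side0.png')
for q in [(103,198),(188,196),(189,249),(104,251),(146,223.5)]: print('mat',ray(c,*q,.004).round(3))
print('circ',ray(c,366.0,237.4,.014).round(4))
# dredger cap by blue mask, jar by dark mask in both views
for n,cc in(('top',c),('side',s)):
    im=cc['pixels'].astype(int)
    k=((im[:,:,2]-im[:,:,0]>50)).astype(np.uint8)
    cn=max(cv2.findContours(k,0,1)[0],key=cv2.contourArea); print(n,'blue',cv2.minEnclosingCircle(cn),cv2.boundingRect(cn), cv2.contourArea(cn))
    m=cv2.moments(cn); u,v=m['m10']/m['m00'],m['m01']/m['m00']; print(ray(cc,u,v,.101 if n=='top' else .096))
    k=((im[:,:,0]<50)&(im.max(2)-im.min(2)<200)&(im[:,:,2]<50)).astype(np.uint8)
    w=np.zeros_like(k); 
    if n=='top': w[145:180,258:285]=1
    else: w[165:187,225:250]=1
    k*=w; cn=max(cv2.findContours(k,0,1)[0],key=cv2.contourArea); print(n,'jar',cv2.minEnclosingCircle(cn),cv2.boundingRect(cn))
    (u,v),_=cv2.minEnclosingCircle(cn); print(ray(cc,u,v,.109 if n=='top' else .1))
to(.577,.026,.25,.158)
E
```

```text
mat [0.527 0.379 0.004]
mat [0.529 0.168 0.004]
mat [0.399 0.163 0.004]
mat [0.396 0.369 0.004]
mat [0.462 0.27  0.004]
circ [ 0.4214 -0.2675  0.014 ]
top blue ((243.5, 170.0), 10.404426574707031) (234, 160, 20, 20) 300.5
[0.57263924 0.02697031 0.101     ]
top jar ((270.680908203125, 163.99246215820312), 10.132951736450195) (261, 154, 20, 20)
[ 0.58355742 -0.03498862  0.109     ]
side blue ((236.0, 195.0), 9.219644546508789) (227, 187, 19, 16) 204.0
[0.57406561 0.03167905 0.096     ]
side jar ((237.5, 177.0), 8.20071029663086) (230, 170, 16, 15)
[ 0.5874873  -0.03332076  0.1       ]
to (0.577, 0.026, 0.25) shift [-0.5238 -0.3814  0.0421] turn [-1.1000e-03  7.0000e-04  1.0231e+00] pos [0.2374 0.5779 0.2915] w 0.0867 t 0.1
```

Candidates for the cutter in the top view:
- Steel ring in the bay (254,152): 52 mm, chosen.
- Big steel ring (328,135).
- Green rings (303,221), (345,177), (381,160).
- White cup (248,250) and white pot (207,75).
- Wooden ring (124,90).

The close crops show the bare steel ring in the bay. The blue-capped dredger (244,171) stands left and the black-capped jar (271,164) right. The mat is at (146,223) and the board circle at (366,237).

Emit:
{"name": "arm_command", "arguments": {
  "commands": [
    [100,[-0.02,-0.015,0],[0,0,0.04]],
    [100,[-0.045,-0.033,0.005],[0,0,0.09]],
    [100,[-0.072,-0.052,0.005],[0,0,0.14]],
    [100,[-0.099,-0.072,0.01],[0,0,0.2]],
    [100,[-0.126,-0.092,0.01],[0,0,0.25]],
    [100,[-0.153,-0.111,0.01],[0,0,0.3]],
    [100,[-0.18,-0.131,0.015],[0,0,0.36]],
    [100,[-0.207,-0.151,0.015],[0,0,0.41]],
    [100,[-0.234,-0.17,0.02],[0,0,0.46]],
    [100,[-0.262,-0.19,0.02],[0,0,0.51]]
  ]
}}

```text
time: 0.93
ee_pos: [0.4078, 0.3012, 0.2714]
eef_rot: [0.436, 0.9, -0.0, -0.0]
ft_force: [1.0, -0.6, 0.5]
width: 0.0872
```

```bash
python3 -c "
from h import *
to(.5755,.0265,.25,.158)"
```

```text
to (0.5755, 0.0265, 0.25) shift [-0.3195 -0.0388  0.0214] turn [-1.100e-03  1.000e-04  5.109e-01] pos [0.4078 0.3012 0.2714] w 0.0872 t 0.9333
```

Emit:
{"name": "arm_command", "arguments": {
  "commands": [
    [100,[-0.033,-0.004,0.002],[0,0,0.05]],
    [100,[-0.068,-0.008,0.004],[0,0,0.1]],
    [100,[-0.104,-0.013,0.007],[0,0,0.16]],
    [100,[-0.14,-0.017,0.009],[0,0,0.22]],
    [100,[-0.176,-0.021,0.012],[0,0,0.28]],
    [100,[-0.212,-0.026,0.014],[0,0,0.34]],
    [100,[-0.245,-0.03,0.016],[0,0,0.39]],
    [100,[-0.275,-0.033,0.018],[0,0,0.44]],
    [100,[-0.3,-0.037,0.02],[0,0,0.48]],
    [100,[-0.3195,-0.039,0.021],[-0.001,0,0.511]]
  ]
}}

```text
time: 1.77
ee_pos: [0.5762, 0.0257, 0.2507]
eef_rot: [0.65, 0.76, -0.0, 0.0]
ft_force: [-0.5, -0.2, -0.9]
width: 0.0874
```

```bash
python3 -c "
from h import *
to(.5755,.0265,.127,.158)
snap('top','t1.png');snap('side','s1.png')
a=cv2.imread('pics/t1.png')[110:210,190:310];b=cv2.imread('pics/s1.png')[110:250,170:290]
cv2.imwrite('pics/c1.png',np.hstack([cv2.resize(a,(400,333)),cv2.resize(b,(400,467))[:333]]) if 0 else cv2.resize(b,(480,560),interpolation=cv2.INTER_CUBIC))"
```

```text
to (0.5755, 0.0265, 0.127) shift [ 0.001  -0.0006  0.1237] turn [ 0.0002  0.0005 -0.0022] pos [0.5762 0.0257 0.2507] w 0.0874 t 1.7667
```

View pics/c1.png

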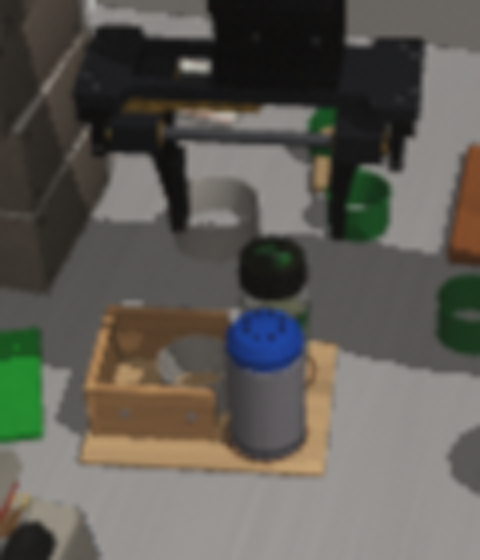

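The gripper (fingers at crop (180,230) and (340,230)) hangs straddling the dredger (265,380); the jar is behind it. I'll descend now.

Emit:
{"name": "arm_command", "arguments": {
  "commands": [
    [100,[0,0,0.008],[0,0,0]],
    [100,[0,0,0.02],[0,0,0]],
    [100,[0.001,0,0.034],[0,0,0]],
    [100,[0.001,0,0.048],[0,0,0]],
    [100,[0.001,-0.001,0.062],[0,0,0]],
    [100,[0.001,-0.001,0.077],[0,0,0]],
    [100,[0.001,-0.001,0.092],[0,0,0]],
    [100,[0.001,-0.001,0.106],[0,0,0]],
    [100,[0.001,-0.001,0.117],[0,0,0]],
    [100,[0.001,-0.001,0.124],[0,0,0]]
  ]
}}

```text
time: 2.7
ee_pos: [0.5735, 0.0303, 0.1251]
eef_rot: [0.648, 0.762, -0.0, -0.001]
ft_force: [0.2, -0.8, -0.3]
width: 0.087
```

Emit:
{"name": "arm_command", "arguments": {
  "commands": [
    [80,[0,0,0],[0,0,0]],
    [70,[0,0,0],[0,0,0]],
    [65,[0,0,0],[0,0,0]],
    [60,[0,0,0],[0,0,0]],
    [55,[0,0,0],[0,0,0]],
    [50,[0,0,0],[0,0,0]],
    [45,[0,0,0],[0,0,0]],
    [40,[0,0,0],[0,0,0]],
    [40,[0,0,0],[0,0,0]],
    [40,[0,0,0],[0,0,0]]
  ],
  "squeeze": 15
}}

```text
time: 3.53
ee_pos: [0.575, 0.0293, 0.1276]
eef_rot: [0.648, 0.761, 0.001, 0.0]
ft_force: [0.3, -0.2, 3.7]
width: 0.0514
```

```bash
python3 -c "
from h import *
s=read_state();print(s['ft_force'],s['width'])
to(.5755,.0265,.127,.158)
snap('side','s2.png')
b=cv2.imread('pics/s2.png')[110:250,170:290]
cv2.imwrite('pics/c2.png',cv2.resize(b,(480,560),interpolation=cv2.INTER_CUBIC))"
```

```text
[ 0.28009408 -0.20202031  3.72594418] 0.05139349202326104
to (0.5755, 0.0265, 0.127) shift [-0.0028  0.0001  0.0006] turn [ 0.0016 -0.0004  0.002 ] pos [0.575  0.0293 0.1276] w 0.0514 t 3.5333
```

View pics/c2.png

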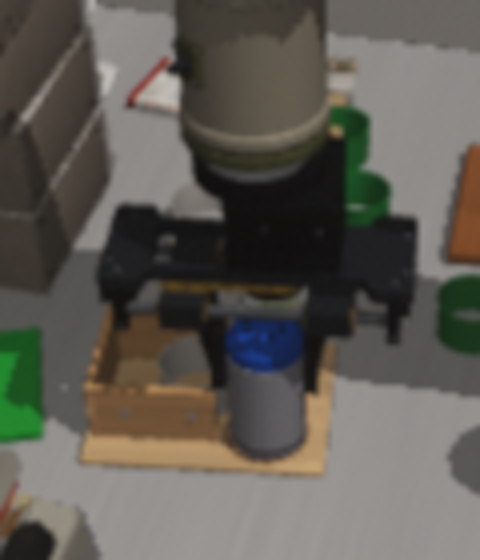

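Emit:
{"name": "arm_command", "arguments": {
  "commands": [
    [40,[0,0,0],[0,0,0]],
    [40,[0,0,-0.004],[0,0,0]],
    [40,[0,0,-0.01],[0,0,0]],
    [40,[0,0,-0.018],[0,0,0]],
    [40,[0,0,-0.028],[0,0,0]],
    [40,[0,0,-0.04],[0,0,0]],
    [40,[0,0,-0.052],[0,0,0]],
    [40,[0,0,-0.062],[0,0,0]],
    [40,[0,0,-0.072],[0,0,0]],
    [40,[0,0,-0.08],[0,0,0]]
  ],
  "squeeze": 25
}}

```text
time: 4.42
ee_pos: [0.5749, 0.0292, 0.2088]
eef_rot: [0.648, 0.761, 0.001, 0.0]
ft_force: [0.4, 0.7, -1.5]
width: 0.0513
```

```bash
python3 -c "
from h import *
s=read_state();print(s['ft_force'],s['width'])
to(.465,.325,.205,.158)
to(.465,.325,.125,.158)
snap('side','s3.png')
b=cv2.imread('pics/s3.png')[110:250,170:290]
cv2.imwrite('pics/c3.png',cv2.resize(b,(480,560),interpolation=cv2.INTER_CUBIC))"
```

```text
[ 0.40014252  0.73753778 -1.52815181] 0.05128453783918003
to (0.465, 0.325, 0.205) shift [ 0.3095 -0.0613  0.0038] turn [ 0.002  -0.0005  0.002 ] pos [0.5749 0.0292 0.2088] w 0.0513 t 4.4167
to (0.465, 0.325, 0.125) shift [ 0.3095 -0.0615  0.0838] turn [ 0.002  -0.0005  0.002 ] pos [0.5749 0.0292 0.2088] w 0.0513 t 4.4167
```

View pics/c3.png

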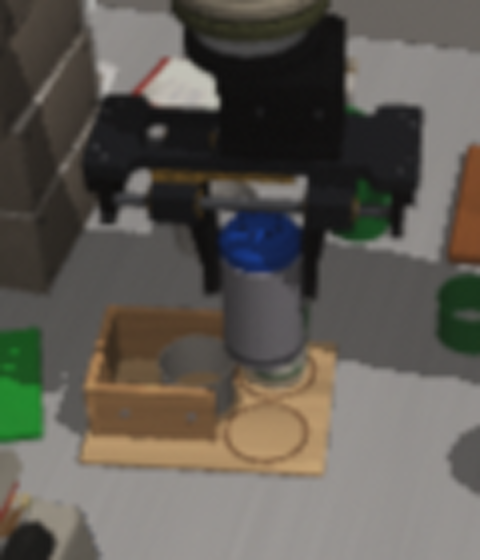

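The dredger is lifted clear and hangs upright; its circle shows empty at crop (266,432), and the jar still stands behind.

Emit:
{"name": "arm_command", "arguments": {
  "commands": [
    [40,[0.004,-0.001,0],[0,0,0]],
    [40,[0.012,-0.002,0],[0,0,0]],
    [40,[0.024,-0.005,0],[0,0,0]],
    [40,[0.039,-0.008,0],[0,0,0]],
    [40,[0.056,-0.011,0],[0,0,0]],
    [40,[0.075,-0.015,0],[0,0,0]],
    [40,[0.095,-0.019,0],[0,0,0]],
    [40,[0.115,-0.023,0],[0,0,0]],
    [40,[0.135,-0.027,0],[0,0,0]],
    [40,[0.155,-0.031,0],[0,0,0]]
  ]
}}

```text
time: 5.3
ee_pos: [0.5181, 0.1789, 0.2064]
eef_rot: [0.648, 0.762, -0.0, -0.0]
ft_force: [0.4, -0.4, -1.3]
width: 0.0513
```

Emit:
{"name": "arm_command", "arguments": {
  "commands": [
    [40,[0.02,-0.004,0],[0,0,0]],
    [40,[0.04,-0.008,0],[0,0,0]],
    [40,[0.06,-0.012,0],[0,0,0]],
    [40,[0.08,-0.016,0],[0,0,0]],
    [40,[0.099,-0.02,0],[0,0,0]],
    [40,[0.116,-0.023,0],[0,0,0]],
    [40,[0.131,-0.026,0],[0,0,0]],
    [40,[0.143,-0.028,0],[0,0,0]],
    [40,[0.151,-0.03,0],[0,0,0]],
    [40,[0.155,-0.031,0],[0,0,0]]
  ]
}}

```text
time: 6.13
ee_pos: [0.4631, 0.3266, 0.2068]
eef_rot: [0.648, 0.762, 0.0, 0.0]
ft_force: [0.6, -0.5, -0.6]
width: 0.0513
```

```bash
python3 -c "
from h import *
s=read_state();print(s['ft_force'],s['width'])
to(.465,.325,.126,.158)"
```

```text
[ 0.56113487 -0.50332215 -0.57196189] 0.0512996075845931
to (0.465, 0.325, 0.126) shift [-0.0019  0.0016  0.0808] turn [ 0.0001 -0.0001  0.0036] pos [0.4631 0.3266 0.2068] w 0.0513 t 6.1333
```

Emit:
{"name": "arm_command", "arguments": {
  "commands": [
    [40,[0,0,0.01],[0,0,0]],
    [40,[0,0,0.022],[0,0,0]],
    [40,[0,0,0.034],[0,0,0]],
    [40,[0,0,0.045],[0,0,0]],
    [40,[0,0,0.055],[0,0,0]],
    [40,[0,0,0.063],[0,0,0]],
    [40,[0,0,0.07],[0,0,0]],
    [40,[0,0,0.075],[0,0,0]],
    [40,[0,0,0.078],[0,0,0]],
    [40,[0,0,0.08],[0,0,0]]
  ]
}}

```text
time: 6.97
ee_pos: [0.4642, 0.3254, 0.127]
eef_rot: [0.648, 0.761, 0.0, 0.0]
ft_force: [-0.7, -0.5, -1.0]
width: 0.0511
```

Emit:
{"name": "arm_command", "arguments": {
  "commands": [
    [40,[0,0,0],[0,0,0]],
    [40,[0,0,0],[0,0,0]],
    [40,[0,0,0.0005],[0,0,0]],
    [40,[0,0,0.001],[0,0,0]],
    [40,[0,0,0.001],[0,0,0]],
    [40,[0,0,0.0015],[0,0,0]],
    [40,[0,0,0.0015],[0,0,0]],
    [40,[0,0,0.002],[0,0,0]],
    [40,[0,0,0.002],[0,0,0]],
    [40,[0,0,0.002],[0,0,0]]
  ]
}}

```text
time: 7.8
ee_pos: [0.4642, 0.3254, 0.1256]
eef_rot: [0.648, 0.761, 0.001, 0.0]
ft_force: [-0.5, -0.2, 3.8]
width: 0.0511
```

Emit:
{"name": "arm_command", "arguments": {
  "commands": [
    [60,[0,0,0],[0,0,0]],
    [63,[0,0,0],[0,0,0]],
    [68,[0,0,0],[0,0,0]],
    [75,[0,0,0],[0,0,0]],
    [85,[0,0,0],[0,0,0]],
    [92,[0,0,0],[0,0,0]],
    [100,[0,0,0],[0,0,0]],
    [100,[0,0,0],[0,0,0]],
    [100,[0,0,0],[0,0,0]],
    [100,[0,0,0],[0,0,0]]
  ]
}}

```text
time: 8.63
ee_pos: [0.4641, 0.3254, 0.1253]
eef_rot: [0.648, 0.761, 0.0, 0.0]
ft_force: [0.1, 1.2, -0.3]
width: 0.0862
```

```bash
python3 -c "
from h import *
s=read_state();print(s['ft_force'],s['width'],s['ee_pos'])
snap('side','s4.png')
b=cv2.imread('pics/s4.png')[150:370,170:350]
cv2.imwrite('pics/c4.png',cv2.resize(b,(450,550),interpolation=cv2.INTER_CUBIC))"
```

```text
[ 0.13449067  1.19628297 -0.26942177] 0.08616024803268044 [0.46414587 0.32536384 0.12526455]
```

View pics/c4.png

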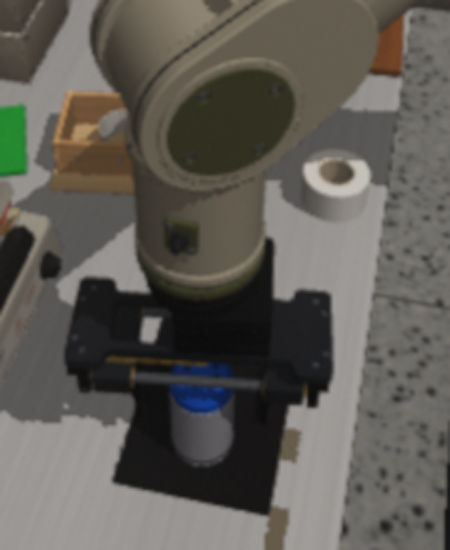

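The dredger stands upright on the mat at crop (200,430). I'll rise and go to the jar.

Emit:
{"name": "arm_command", "arguments": {
  "commands": [
    [100,[0,0,-0.006],[0,0,0]],
    [100,[0,0,-0.018],[0,0,0]],
    [100,[0,0,-0.032],[0,0,0]],
    [100,[0,0,-0.048],[0,0,0]],
    [100,[0,0,-0.064],[0,0,0]],
    [100,[0,0,-0.08],[0,0,0]],
    [100,[0,0,-0.096],[0,0,0]],
    [100,[0,0,-0.11],[0,0,0]],
    [100,[0,0,-0.12],[0,0,0]],
    [100,[0,0,-0.125],[0,0,0]]
  ]
}}

```text
time: 9.52
ee_pos: [0.4645, 0.3256, 0.2526]
eef_rot: [0.648, 0.761, 0.002, 0.0]
ft_force: [0.5, -0.1, -0.7]
width: 0.0874
```

```bash
python3 -c "
from h import *
to(.587,-.0355,.25,.158)"
```

```text
to (0.587, -0.0355, 0.25) shift [-0.376   0.0635  0.0021] turn [ 0.0033 -0.0019  0.0018] pos [0.4645 0.3256 0.2526] w 0.0874 t 9.5167
```

Emit:
{"name": "arm_command", "arguments": {
  "commands": [
    [100,[-0.008,0.001,0],[0,0,0]],
    [100,[-0.022,0.004,0],[0,0,0]],
    [100,[-0.04,0.007,0],[0,0,0]],
    [100,[-0.06,0.01,0],[0,0,0]],
    [100,[-0.082,0.014,0],[0,0,0]],
    [100,[-0.104,0.018,0],[0,0,0]],
    [100,[-0.126,0.021,0],[0,0,0]],
    [100,[-0.148,0.025,0],[0,0,0]],
    [100,[-0.17,0.029,0],[0,0,0]],
    [100,[-0.192,0.032,0.001],[0.002,-0.001,0.001]]
  ]
}}

```text
time: 10.35
ee_pos: [0.5263, 0.138, 0.2484]
eef_rot: [0.649, 0.761, -0.001, -0.0]
ft_force: [-0.2, 0.2, 0.4]
width: 0.0872
```

Emit:
{"name": "arm_command", "arguments": {
  "commands": [
    [100,[-0.022,0.004,0],[0,0,0]],
    [100,[-0.044,0.007,0],[0,0,0]],
    [100,[-0.066,0.011,0],[0,0,0]],
    [100,[-0.088,0.015,0],[0,0,0]],
    [100,[-0.11,0.019,0],[0,0,0]],
    [100,[-0.132,0.022,0],[0,0,0]],
    [100,[-0.152,0.026,0],[0,0,0]],
    [100,[-0.168,0.029,0],[0,0,0]],
    [100,[-0.179,0.031,0],[0,0,0]],
    [100,[-0.184,0.0315,0.001],[0.001,-0.001,0.001]]
  ]
}}

```text
time: 11.18
ee_pos: [0.5861, -0.0389, 0.2478]
eef_rot: [0.65, 0.76, -0.002, -0.0]
ft_force: [-0.1, 0.8, -0.4]
width: 0.0872
```

```bash
python3 -c "
from h import *
to(.587,-.0355,.135,.158)
snap('side','s5.png')
b=cv2.imread('pics/s5.png')[110:250,170:290]
cv2.imwrite('pics/c5.png',cv2.resize(b,(480,560),interpolation=cv2.INTER_CUBIC))"
```

```text
to (0.587, -0.0355, 0.135) shift [0.0035 0.0017 0.1128] turn [-0.0031  0.0026 -0.0033] pos [ 0.5861 -0.0389  0.2478] w 0.0872 t 11.1833
```

View pics/c5.png

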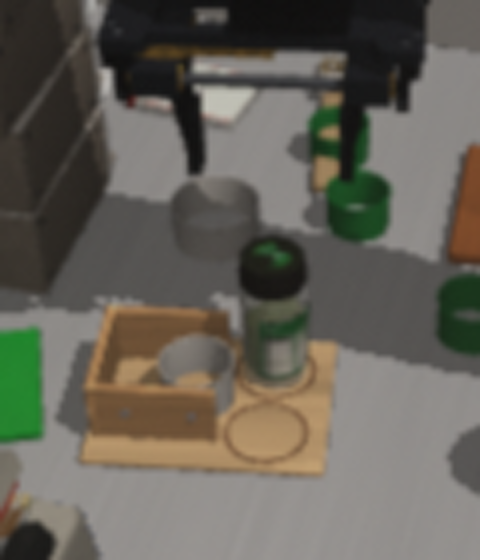

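The jar stands alone at crop (272,310) on its circle, the left circle (266,432) is empty and the cutter (197,370) is unmoved. I'll descend to the jar.

Emit:
{"name": "arm_command", "arguments": {
  "commands": [
    [100,[0.001,0,0.006],[0,0,0]],
    [100,[0.002,0,0.016],[0,0,0]],
    [100,[0.003,0,0.028],[0,0,0]],
    [100,[0.003,0.001,0.042],[0,0,0]],
    [100,[0.003,0.001,0.056],[0,0,0]],
    [100,[0.003,0.001,0.07],[0,0,0]],
    [100,[0.003,0.001,0.084],[0,0,0]],
    [100,[0.003,0.001,0.097],[0,0,0]],
    [100,[0.003,0.001,0.107],[0,0,0]],
    [100,[0.003,0.001,0.113],[-0.002,0.002,-0.002]]
  ]
}}

```text
time: 12.07
ee_pos: [0.586, -0.0322, 0.1333]
eef_rot: [0.648, 0.762, -0.001, -0.001]
ft_force: [0.4, -0.1, -0.2]
width: 0.0869
```

Emit:
{"name": "arm_command", "arguments": {
  "commands": [
    [80,[0,0,0],[0,0,0]],
    [70,[0,0,0],[0,0,0]],
    [65,[0,0,0],[0,0,0]],
    [60,[0,0,0],[0,0,0]],
    [55,[0,0,0],[0,0,0]],
    [50,[0,0,0],[0,0,0]],
    [45,[0,0,0],[0,0,0]],
    [40,[0,0,0],[0,0,0]],
    [35,[0,0,0],[0,0,0]],
    [35,[0,0,0],[0,0,0]]
  ],
  "squeeze": 15
}}

```text
time: 12.9
ee_pos: [0.5868, -0.0329, 0.1355]
eef_rot: [0.648, 0.761, 0.0, -0.0]
ft_force: [-0.4, -0.6, 2.4]
width: 0.0445
```

```bash
python3 -c "
from h import *
s=read_state();print(s['ft_force'],s['width'],s['ee_pos'],s['joint_vel'])"
```

```text
[-0.37055168 -0.60947158  2.38679636] 0.04452462599353833 [ 0.58683255 -0.03289119  0.13551215] [-0.00048987 -0.00021995  0.00064214 -0.00141501 -0.0001519   0.00131509
 -0.00213971]
```

Emit:
{"name": "arm_command", "arguments": {
  "commands": [
    [35,[0,0,0],[0,0,0]],
    [35,[0,0,-0.004],[0,0,0]],
    [35,[0,0,-0.01],[0,0,0]],
    [35,[0,0,-0.018],[0,0,0]],
    [35,[0,0,-0.028],[0,0,0]],
    [35,[0,0,-0.04],[0,0,0]],
    [35,[0,0,-0.052],[0,0,0]],
    [35,[0,0,-0.062],[0,0,0]],
    [35,[0,0,-0.072],[0,0,0]],
    [35,[0,0,-0.08],[0,0,0]]
  ],
  "squeeze": 22
}}

```text
time: 13.73
ee_pos: [0.587, -0.033, 0.2169]
eef_rot: [0.648, 0.761, 0.001, 0.0]
ft_force: [0.3, 0.0, -1.2]
width: 0.0444
```

```bash
python3 -c "
from h import *
to(.468,.215,.2155,.158)
snap('side','s6.png')
b=cv2.imread('pics/s6.png')[110:250,170:290]
cv2.imwrite('pics/c6.png',cv2.resize(b,(480,560),interpolation=cv2.INTER_CUBIC))"
```

```text
to (0.468, 0.215, 0.2155) shift [ 0.2638 -0.078   0.0014] turn [ 0.0011 -0.0003  0.0019] pos [ 0.587  -0.033   0.2169] w 0.0444 t 13.7333
```

View pics/c6.png

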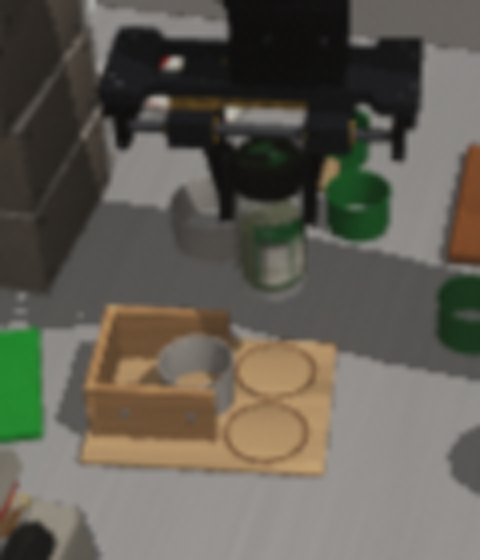

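The jar hangs upright at crop (272,220), both circles are free and the cutter is undisturbed. I'll carry it to the mat.

Emit:
{"name": "arm_command", "arguments": {
  "commands": [
    [35,[0.004,-0.001,0],[0,0,0]],
    [35,[0.011,-0.003,0],[0,0,0]],
    [35,[0.021,-0.006,0],[0,0,0]],
    [35,[0.033,-0.01,0],[0,0,0]],
    [35,[0.047,-0.014,0],[0,0,0]],
    [35,[0.063,-0.019,0],[0,0,0]],
    [35,[0.08,-0.024,0],[0,0,0]],
    [35,[0.097,-0.029,0],[0,0,0]],
    [35,[0.115,-0.034,0],[0,0,0]],
    [35,[0.133,-0.039,0],[0,0,0]]
  ]
}}

```text
time: 14.62
ee_pos: [0.5257, 0.0939, 0.2147]
eef_rot: [0.648, 0.762, -0.0, -0.0]
ft_force: [-0.2, 0.6, -1.9]
width: 0.0445
```

Emit:
{"name": "arm_command", "arguments": {
  "commands": [
    [35,[0.018,-0.005,0],[0,0,0]],
    [35,[0.036,-0.011,0],[0,0,0]],
    [35,[0.053,-0.016,0],[0,0,0]],
    [35,[0.07,-0.021,0],[0,0,0]],
    [35,[0.086,-0.026,0],[0,0,0]],
    [35,[0.1,-0.03,0],[0,0,0]],
    [35,[0.112,-0.033,0],[0,0,0]],
    [35,[0.122,-0.036,0],[0,0,0]],
    [35,[0.128,-0.038,0],[0,0,0]],
    [35,[0.131,-0.039,0],[0,0,0]]
  ]
}}

```text
time: 15.45
ee_pos: [0.4668, 0.2163, 0.2151]
eef_rot: [0.648, 0.762, -0.0, -0.0]
ft_force: [0.2, -0.4, -1.0]
width: 0.0441
```

```bash
python3 -c "
from h import *
s=read_state();print(s['ft_force'],s['width'])
to(.468,.215,.1345,.158)"
```

```text
[ 0.24146063 -0.36309062 -1.04461536] 0.04405782296608598
to (0.468, 0.215, 0.1345) shift [-0.0015  0.001   0.0806] turn [-0.0006 -0.0003  0.0035] pos [0.4668 0.2163 0.2151] w 0.0441 t 15.45
```

Emit:
{"name": "arm_command", "arguments": {
  "commands": [
    [35,[0,0,0.01],[0,0,0]],
    [35,[0,0,0.022],[0,0,0]],
    [35,[0,0,0.034],[0,0,0]],
    [35,[0,0,0.045],[0,0,0]],
    [35,[0,0,0.055],[0,0,0]],
    [35,[0,0,0.063],[0,0,0]],
    [35,[0,0,0.07],[0,0,0]],
    [35,[0,0,0.075],[0,0,0]],
    [35,[0,0,0.078],[0,0,0]],
    [35,[0,0,0.08],[0,0,0]]
  ]
}}

```text
time: 16.28
ee_pos: [0.4677, 0.2153, 0.1351]
eef_rot: [0.648, 0.761, 0.0, -0.0]
ft_force: [-0.6, 0.4, -1.0]
width: 0.0442
```

Emit:
{"name": "arm_command", "arguments": {
  "commands": [
    [35,[0,0,0],[0,0,0]],
    [35,[0,0,0],[0,0,0]],
    [35,[0,0,0.0005],[0,0,0]],
    [35,[0,0,0.001],[0,0,0]],
    [35,[0,0,0.001],[0,0,0]],
    [35,[0,0,0.0015],[0,0,0]],
    [35,[0,0,0.0015],[0,0,0]],
    [35,[0,0,0.002],[0,0,0]],
    [35,[0,0,0.002],[0,0,0]],
    [35,[0,0,0.002],[0,0,0]]
  ]
}}

```text
time: 17.12
ee_pos: [0.4677, 0.2153, 0.1335]
eef_rot: [0.648, 0.761, 0.0, -0.0]
ft_force: [0.8, -0.3, 1.1]
width: 0.0442
```

Emit:
{"name": "arm_command", "arguments": {
  "commands": [
    [52,[0,0,0],[0,0,0]],
    [55,[0,0,0],[0,0,0]],
    [60,[0,0,0],[0,0,0]],
    [70,[0,0,0],[0,0,0]],
    [80,[0,0,0],[0,0,0]],
    [90,[0,0,0],[0,0,0]],
    [100,[0,0,0],[0,0,0]],
    [100,[0,0,0],[0,0,0]],
    [100,[0,0,0],[0,0,0]],
    [100,[0,0,0],[0,0,0]]
  ]
}}

```text
time: 17.95
ee_pos: [0.4677, 0.2153, 0.1334]
eef_rot: [0.648, 0.761, 0.0, -0.0]
ft_force: [-0.5, 0.3, 0.6]
width: 0.085
```

Emit:
{"name": "arm_command", "arguments": {
  "commands": [
    [100,[0,0,-0.006],[0,0,0]],
    [100,[0,0,-0.018],[0,0,0]],
    [100,[0,0,-0.032],[0,0,0]],
    [100,[0,0,-0.048],[0,0,0]],
    [100,[0,0,-0.062],[0,0,0]],
    [100,[0,0,-0.076],[0,0,0]],
    [100,[0,0,-0.09],[0,0,0]],
    [100,[0,0,-0.102],[0,0,0]],
    [100,[0,0,-0.11],[0,0,0]],
    [100,[0,0,-0.115],[0,0,0]]
  ]
}}

```text
time: 18.78
ee_pos: [0.4679, 0.2154, 0.2497]
eef_rot: [0.648, 0.761, 0.001, 0.0]
ft_force: [1.4, -0.0, 0.1]
width: 0.0869
```

```bash
python3 -c "
from h import *
to(.632,.002,.25,.158)
c=snap('top','t7.png');snap('side','s7.png')
b=cv2.imread('pics/s7.png')[150:370,170:350]
a=cv2.imread('pics/t7.png')[115:200,210:300]
cv2.imwrite('pics/c7.png',cv2.resize(b,(450,550),interpolation=cv2.INTER_CUBIC))
cv2.imwrite('pics/d7.png',cv2.resize(a,None,fx=6.5,fy=6.5,interpolation=cv2.INTER_CUBIC))"
```

```text
to (0.632, 0.002, 0.25) shift [-0.2368  0.128  -0.0004] turn [ 0.0012 -0.001   0.002 ] pos [0.4679 0.2154 0.2497] w 0.0869 t 18.7833
```

View pics/c7.png

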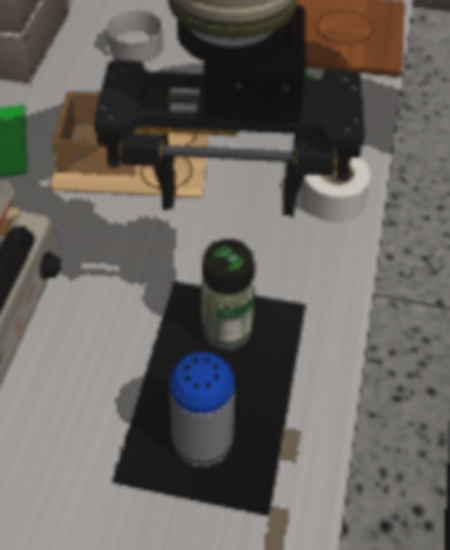

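View pics/d7.png

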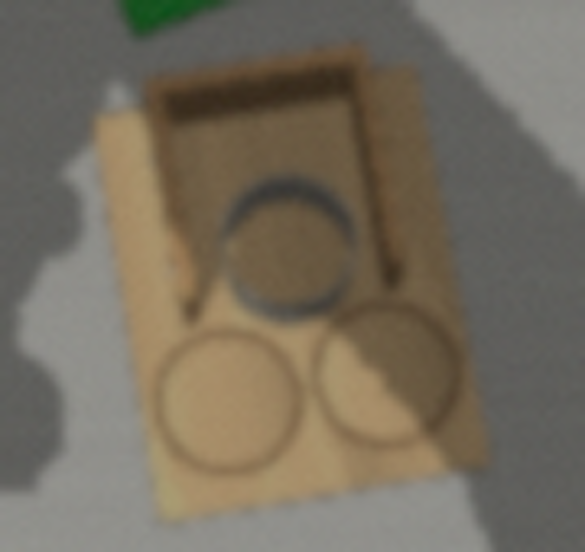

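Jar (crop 228,295) and dredger (202,410) both stand upright on the mat. In the top crop the cutter ring is centred at about (288,246), and the circles at (229,402) and (388,376).

Run:
```python
from h import *
c=load('t7.png')
f=lambda u,v:(210+(u+.5)/6.5-.5,115+(v+.5)/6.5-.5)
L=ray(c,*f(229,402),.006);Rr=ray(c,*f(388,376),.006)
print('L',L,'R',Rr,'yaw',np.arctan2(-(L-Rr)[0],(L-Rr)[1]),np.linalg.norm(L-Rr))
y=.158;m=(L+Rr)/2; print('nest',m[:2]+.048*np.array([np.cos(y),np.sin(y)]))
print('cutter top rim',ray(c,*f(288,240),.04),ray(c,*f(288,252),.006), ray(c,*f(288,246),.023))
```

```text
L [0.57738126 0.02602139 0.006     ] R [ 0.58703822 -0.03553112  0.006     ] yaw 0.1556211764480375 0.06230543761151333
nest [0.62961185 0.00279762]
cutter top rim [0.63231271 0.00264346 0.04      ] [0.63692736 0.00264965 0.006     ] [0.63466024 0.00264615 0.023     ]
```

Emit:
{"name": "arm_command", "arguments": {
  "commands": [
    [100,[-0.005,0.003,0],[0,0,0]],
    [100,[-0.014,0.008,0],[0,0,0]],
    [95,[-0.026,0.014,0],[0,0,0]],
    [90,[-0.04,0.021,0],[0,0,0]],
    [90,[-0.055,0.029,0],[0,0,0]],
    [90,[-0.071,0.038,0],[0,0,0]],
    [90,[-0.087,0.047,0],[0,0,0]],
    [90,[-0.103,0.056,0],[0,0,0]],
    [90,[-0.12,0.065,0],[0,0,0]],
    [90,[-0.136,0.073,0],[0,0,0]]
  ]
}}

```text
time: 19.72
ee_pos: [0.5622, 0.0904, 0.2476]
eef_rot: [0.649, 0.761, -0.001, -0.0]
ft_force: [0.0, 1.1, -0.5]
width: 0.0781
```

Emit:
{"name": "arm_command", "arguments": {
  "commands": [
    [90,[-0.016,0.009,0],[0,0,0]],
    [90,[-0.032,0.017,0],[0,0,0]],
    [90,[-0.048,0.026,0],[0,0,0]],
    [90,[-0.063,0.034,0],[0,0,0]],
    [90,[-0.076,0.041,0],[0,0,0]],
    [90,[-0.086,0.047,0],[0,0,0]],
    [90,[-0.094,0.051,0],[0,0,0]],
    [90,[-0.099,0.053,0],[0,0,0]],
    [90,[-0.1,0.054,0],[0,0,0]],
    [90,[-0.1,0.054,0],[0,0,0]]
  ]
}}

```text
time: 20.55
ee_pos: [0.6307, 0.0025, 0.2482]
eef_rot: [0.648, 0.761, -0.0, -0.0]
ft_force: [-0.0, 0.2, -0.2]
width: 0.0784
```

```bash
python3 -c "
from h import *
to(.6305,.003,.081,.157)
snap('side','s8.png')
b=cv2.imread('pics/s8.png')[110:250,170:290]
cv2.imwrite('pics/c8.png',cv2.resize(b,(480,560),interpolation=cv2.INTER_CUBIC))"
```

```text
to (0.6305, 0.003, 0.081) shift [ 0.0005 -0.      0.1672] turn [-0.0003 -0.0004  0.0029] pos [0.6307 0.0025 0.2482] w 0.0784 t 20.55
```

View pics/c8.png

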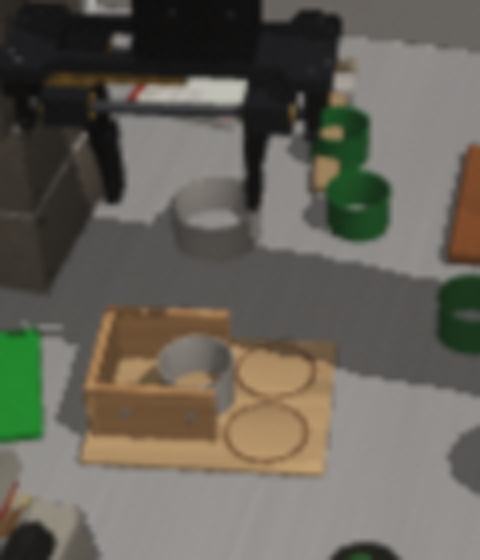

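Emit:
{"name": "arm_command", "arguments": {
  "commands": [
    [90,[0,0,0.006],[0,0,0]],
    [90,[0,0,0.018],[0,0,0]],
    [90,[0,0,0.032],[0,0,0]],
    [90,[0,0,0.048],[0,0,0]],
    [90,[0,0,0.064],[0,0,0]],
    [90,[0,0,0.08],[0,0,0]],
    [90,[0,0,0.093],[0,0,0]],
    [90,[0,0,0.102],[0,0,0]],
    [90,[0,0,0.108],[0,0,0]],
    [90,[0,0,0.11],[0,0,0]]
  ]
}}

```text
time: 21.43
ee_pos: [0.6302, 0.0027, 0.1372]
eef_rot: [0.648, 0.761, -0.0, -0.001]
ft_force: [-0.1, -0.3, -0.8]
width: 0.0781
```

```bash
python3 -c "
from h import *
to(.6305,.003,.081,.157)
snap('side','s9.png')
b=cv2.imread('pics/s9.png')[110:250,170:290]
cv2.imwrite('pics/c9.png',cv2.resize(b,(480,560),interpolation=cv2.INTER_CUBIC))"
```

```text
to (0.6305, 0.003, 0.081) shift [0.0002 0.0004 0.0562] turn [-0.0013 -0.0004  0.0032] pos [0.6302 0.0027 0.1372] w 0.0781 t 21.4333
```

View pics/c9.png

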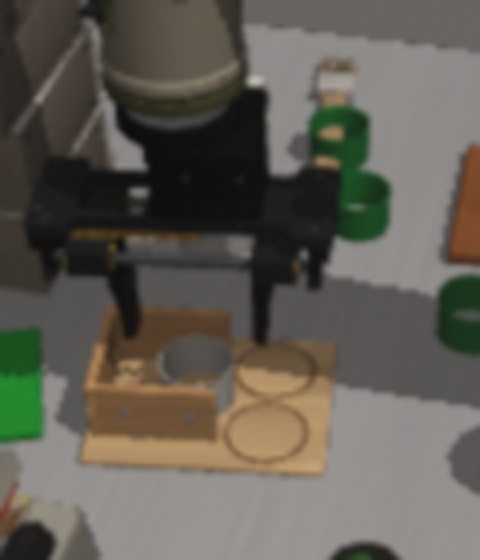

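The fingers (crop 130,330 and 260,340) straddle the cutter (197,365), with the rear finger inside the bay. I'll go down the rest of the way.

Emit:
{"name": "arm_command", "arguments": {
  "commands": [
    [90,[0,0,0.005],[0,0,0]],
    [90,[0,0,0.012],[0,0,0]],
    [90,[0,0,0.019],[0,0,0]],
    [90,[0,0,0.026],[0,0,0]],
    [90,[0,0,0.033],[0,0,0]],
    [90,[0,0,0.04],[0,0,0]],
    [90,[0,0,0.046],[0,0,0]],
    [90,[0,0,0.051],[0,0,0]],
    [90,[0,0,0.054],[0,0,0]],
    [90,[0,0,0.0555],[0,0,0]]
  ]
}}

```text
time: 22.32
ee_pos: [0.6305, 0.0026, 0.0822]
eef_rot: [0.648, 0.761, -0.0, -0.0]
ft_force: [0.2, 0.6, 0.1]
width: 0.0782
```

Emit:
{"name": "arm_command", "arguments": {
  "commands": [
    [80,[0,0,0],[0,0,0]],
    [75,[0,0,0],[0,0,0]],
    [70,[0,0,0],[0,0,0]],
    [65,[0,0,0],[0,0,0]],
    [60,[0,0,0],[0,0,0]],
    [55,[0,0,0],[0,0,0]],
    [50,[0,0,0],[0,0,0]],
    [45,[0,0,0],[0,0,0]],
    [40,[0,0,0],[0,0,0]],
    [40,[0,0,0],[0,0,0]]
  ],
  "squeeze": 10
}}

```text
time: 23.15
ee_pos: [0.6308, 0.0026, 0.083]
eef_rot: [0.648, 0.761, 0.0, -0.0]
ft_force: [-0.1, -0.2, 2.2]
width: 0.0512
```

```bash
python3 -c "
from h import *
s=read_state();print(s['ft_force'],s['width'],s['ee_pos'],R.from_quat(s['eef_rot']).as_matrix()[:,1:].round(4))"
```

```text
[-0.1378051  -0.21605584  2.20940143] 0.051236183566755085 [0.63079397 0.00260495 0.08302219] [[ 9.872e-01  3.000e-04]
 [ 1.594e-01  4.000e-04]
 [ 4.000e-04 -1.000e+00]]
```

Emit:
{"name": "arm_command", "arguments": {
  "commands": [
    [40,[0,0,0],[0,0,0]],
    [40,[0,0,-0.004],[0,0,0]],
    [40,[0,0,-0.012],[0,0,0]],
    [40,[0,0,-0.024],[0,0,0]],
    [40,[0,0,-0.038],[0,0,0]],
    [40,[0,0,-0.053],[0,0,0]],
    [40,[0,0,-0.068],[0,0,0]],
    [40,[0,0,-0.082],[0,0,0]],
    [40,[0,0,-0.093],[0,0,0]],
    [40,[0,0,-0.1],[0,0,0]]
  ],
  "squeeze": 15
}}

```text
time: 23.98
ee_pos: [0.6313, 0.0024, 0.1854]
eef_rot: [0.648, 0.761, 0.001, 0.001]
ft_force: [0.3, -0.7, 0.2]
width: 0.0512
```

```bash
python3 -c "
from h import *
to(.4215,-.2675,.185,.158)
c=snap('side','s10.png');snap('top','t10.png')
b=cv2.imread('pics/s10.png')[110:250,170:290]
cv2.imwrite('pics/c10.png',cv2.resize(b,(480,560),interpolation=cv2.INTER_CUBIC))"
```

```text
to (0.4215, -0.2675, 0.185) shift [-0.2331 -0.25   -0.0003] turn [ 0.0026 -0.0003  0.0018] pos [0.6313 0.0024 0.1854] w 0.0512 t 23.9833
```

View pics/c10.png

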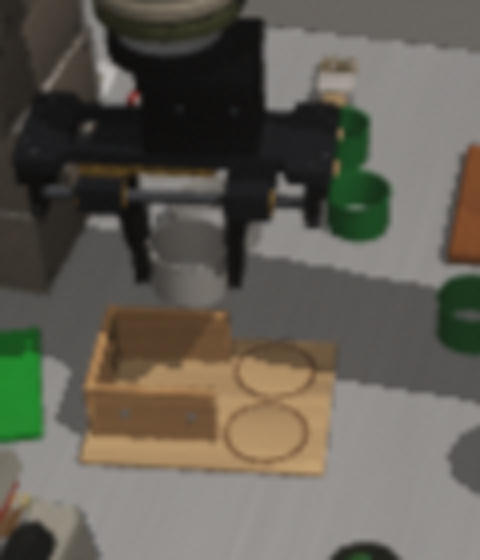

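The cutter is lifted and held level (crop 190,255), and the bay is empty. Next I'll carry it to the board.

Emit:
{"name": "arm_command", "arguments": {
  "commands": [
    [40,[-0.004,-0.004,0],[0,0,0]],
    [40,[-0.011,-0.012,0],[0,0,0]],
    [40,[-0.021,-0.022,0],[0,0,0]],
    [40,[-0.033,-0.035,0],[0,0,0]],
    [40,[-0.047,-0.05,0],[0,0,0]],
    [40,[-0.062,-0.066,0],[0,0,0]],
    [40,[-0.077,-0.083,0],[0,0,0]],
    [40,[-0.093,-0.1,0],[0,0,0]],
    [40,[-0.109,-0.117,0],[0,0,0]],
    [40,[-0.125,-0.134,0],[0,0,0]]
  ]
}}

```text
time: 24.92
ee_pos: [0.516, -0.1442, 0.1822]
eef_rot: [0.649, 0.761, -0.0, -0.001]
ft_force: [-0.9, -0.8, 0.5]
width: 0.0512
```

Emit:
{"name": "arm_command", "arguments": {
  "commands": [
    [40,[-0.016,-0.017,0],[0,0,0]],
    [40,[-0.031,-0.034,0],[0,0,0]],
    [40,[-0.046,-0.05,0],[0,0,0]],
    [40,[-0.06,-0.065,0],[0,0,0]],
    [40,[-0.073,-0.079,0],[0,0,0]],
    [40,[-0.085,-0.091,0],[0,0,0]],
    [40,[-0.095,-0.102,0],[0,0,0]],
    [40,[-0.102,-0.11,0],[0,0,0]],
    [40,[-0.107,-0.115,0],[0,0,0]],
    [40,[-0.108,-0.116,0],[0,0,0]]
  ]
}}

```text
time: 25.75
ee_pos: [0.4196, -0.2684, 0.1825]
eef_rot: [0.649, 0.761, 0.0, -0.0]
ft_force: [0.1, 0.3, -0.1]
width: 0.0509
```

```bash
python3 -c "
from h import *
to(.4215,-.2675,.092,.158)
s=read_state();print(s['ft_force'])
c=snap('side','s11.png');snap('top','t11.png')
b=cv2.imread('pics/s11.png')[80:230,230:380]
cv2.imwrite('pics/c11.png',cv2.resize(b,(560,560),interpolation=cv2.INTER_CUBIC))"
```

```text
to (0.4215, -0.2675, 0.092) shift [0.0006 0.002  0.0905] turn [-0.0003 -0.0006 -0.0001] pos [ 0.4196 -0.2684  0.1825] w 0.0509 t 25.75
[ 0.12402718  0.25827181 -0.10677586]
```

View pics/c11.png

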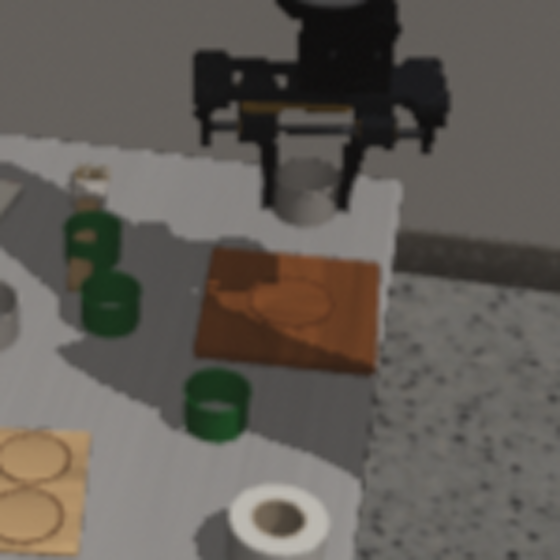

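```bash
python3 -c "
from h import *
c=load('s11.png'); print(ray(c,307.3,160.7,.014))
"
```

```text
[ 0.42205679 -0.26598933  0.014     ]
```

Emit:
{"name": "arm_command", "arguments": {
  "commands": [
    [40,[0,0.001,0.008],[0,0,0]],
    [40,[0.0005,0.002,0.02],[0,0,0]],
    [40,[0.0005,0.002,0.034],[0,0,0]],
    [40,[0.0005,0.002,0.047],[0,0,0]],
    [40,[0.0005,0.002,0.059],[0,0,0]],
    [40,[0.0005,0.002,0.069],[0,0,0]],
    [40,[0.0005,0.002,0.077],[0,0,0]],
    [40,[0.0005,0.002,0.083],[0,0,0]],
    [40,[0.0005,0.002,0.087],[0,0,0]],
    [40,[0.0005,0.002,0.089],[0,0,0]]
  ]
}}

```text
time: 26.68
ee_pos: [0.4229, -0.2664, 0.0933]
eef_rot: [0.648, 0.761, 0.0, -0.0]
ft_force: [0.2, 0.8, -0.1]
width: 0.0511
```

Emit:
{"name": "arm_command", "arguments": {
  "commands": [
    [40,[0,0,0],[0,0,0]],
    [40,[0,0,0],[0,0,0]],
    [40,[0,0,0.0005],[0,0,0]],
    [40,[0,0,0.001],[0,0,0]],
    [40,[0,0,0.001],[0,0,0]],
    [40,[0,0,0.0015],[0,0,0]],
    [40,[0,0,0.0015],[0,0,0]],
    [40,[0,0,0.002],[0,0,0]],
    [40,[0,0,0.002],[0,0,0]],
    [40,[0,0,0.002],[0,0,0]]
  ]
}}

```text
time: 27.52
ee_pos: [0.4229, -0.2665, 0.0917]
eef_rot: [0.648, 0.761, 0.0, -0.0]
ft_force: [-0.3, 0.2, -0.2]
width: 0.0511
```

Emit:
{"name": "arm_command", "arguments": {
  "commands": [
    [40,[0,0,0],[0,0,0]],
    [40,[0,0,0.0005],[0,0,0]],
    [40,[0,0,0.0005],[0,0,0]],
    [40,[0,0,0.001],[0,0,0]],
    [40,[0,0,0.001],[0,0,0]],
    [40,[0,0,0.001],[0,0,0]],
    [40,[0,0,0.001],[0,0,0]],
    [40,[0,0,0.001],[0,0,0]],
    [40,[0,0,0.001],[0,0,0]],
    [40,[0,0,0.001],[0,0,0]]
  ]
}}

```text
time: 28.35
ee_pos: [0.4229, -0.2665, 0.091]
eef_rot: [0.648, 0.761, 0.0, -0.0]
ft_force: [-1.3, 2.2, 5.2]
width: 0.0511
```

```bash
python3 -c "
from h import *
s=read_state();print(s['ft_force'],s['ee_pos'])
c=snap('side','s12.png');snap('top','t12.png')
b=cv2.imread('pics/s12.png')[80:230,230:380]
cv2.imwrite('pics/c12.png',cv2.resize(b,(560,560),interpolation=cv2.INTER_CUBIC))"
```

```text
[-1.3332007   2.17781633  5.15800072] [ 0.42289309 -0.266513    0.0909631 ]
```

View pics/c12.png

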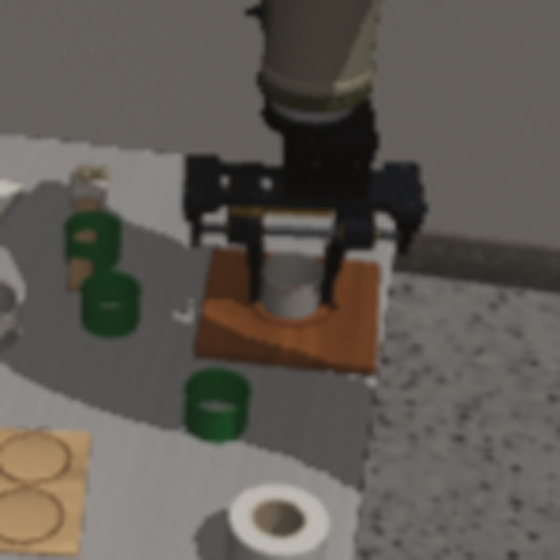

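The cutter rests on the board inside the circle (crop 290,290), with about 5 N of contact. I'll release and rise.

Emit:
{"name": "arm_command", "arguments": {
  "commands": [
    [60,[0,0,0],[0,0,0]],
    [65,[0,0,0],[0,0,0]],
    [70,[0,0,0],[0,0,0]],
    [80,[0,0,0],[0,0,0]],
    [90,[0,0,0],[0,0,0]],
    [90,[0,0,0],[0,0,0]],
    [90,[0,0,0],[0,0,0]],
    [90,[0,0,-0.002],[0,0,0]],
    [90,[0,0,-0.005],[0,0,0]],
    [90,[0,0,-0.01],[0,0,0]]
  ]
}}

```text
time: 29.28
ee_pos: [0.4227, -0.2664, 0.1009]
eef_rot: [0.648, 0.761, -0.0, -0.0]
ft_force: [-0.0, -0.5, 0.3]
width: 0.0779
```

Emit:
{"name": "arm_command", "arguments": {
  "commands": [
    [95,[0,0,-0.01],[0,0,0]],
    [100,[0,0,-0.024],[0,0,0]],
    [100,[0,0,-0.04],[0,0,0]],
    [100,[0,0,-0.058],[0,0,0]],
    [100,[0,0,-0.076],[0,0,0]],
    [100,[0,0,-0.094],[0,0,0]],
    [100,[0,0,-0.112],[0,0,0]],
    [100,[0,0,-0.128],[0,0,0]],
    [100,[0,0,-0.139],[0,0,0]],
    [100,[0,0,-0.145],[0,0,0]]
  ]
}}

```text
time: 30.12
ee_pos: [0.4232, -0.2669, 0.2477]
eef_rot: [0.648, 0.761, 0.001, 0.001]
ft_force: [0.1, 0.1, 0.3]
width: 0.087
```

```bash
python3 -c "
from h import *
to(.4677,.2153,.25,.158)
c=snap('side','s13.png');snap('top','t13.png')
b=cv2.imread('pics/s13.png')[80:230,230:380]
cv2.imwrite('pics/c13.png',cv2.resize(b,(560,560),interpolation=cv2.INTER_CUBIC))"
```

```text
to (0.4677, 0.2153, 0.25) shift [ 0.4689  0.1206 -0.0022] turn [0.0022 0.0004 0.0017] pos [ 0.4232 -0.2669  0.2477] w 0.087 t 30.1167
```

View pics/c13.png

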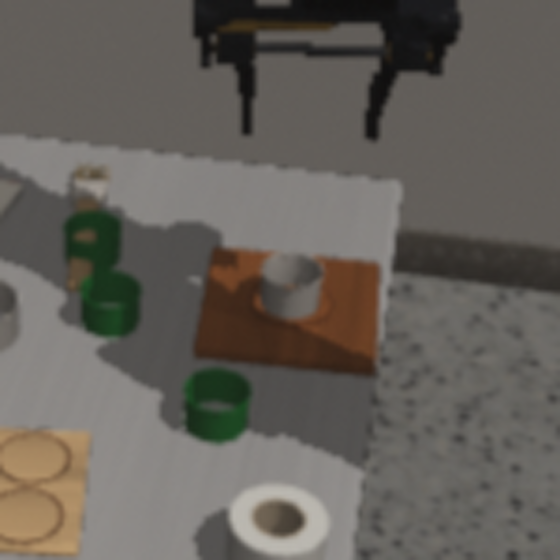

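The cutter stands flat inside the circle (crop 290,287). Next, back to the jar on the mat.

Emit:
{"name": "arm_command", "arguments": {
  "commands": [
    [100,[0.01,0.003,0],[0,0,0]],
    [100,[0.027,0.007,0],[0,0,0]],
    [100,[0.049,0.013,0],[0,0,0]],
    [100,[0.074,0.019,0],[0,0,0]],
    [100,[0.1,0.026,0],[0,0,0]],
    [100,[0.127,0.033,0],[0,0,0]],
    [100,[0.154,0.04,0],[0,0,0]],
    [100,[0.181,0.047,0],[0,0,0]],
    [100,[0.208,0.054,0],[0,0,0]],
    [100,[0.235,0.06,0],[0,0,0]]
  ]
}}

```text
time: 31.05
ee_pos: [0.4442, -0.0236, 0.2449]
eef_rot: [0.648, 0.761, -0.0, -0.001]
ft_force: [0.7, -0.1, -0.9]
width: 0.0871
```

Emit:
{"name": "arm_command", "arguments": {
  "commands": [
    [100,[0.027,0.007,0],[0,0,0]],
    [100,[0.054,0.014,0],[0,0,0]],
    [100,[0.081,0.021,0],[0,0,0]],
    [100,[0.108,0.028,0],[0,0,0]],
    [100,[0.135,0.035,0],[0,0,0]],
    [100,[0.162,0.042,0],[0,0,0]],
    [100,[0.188,0.049,0],[0,0,0]],
    [100,[0.21,0.055,0],[0,0,0]],
    [100,[0.226,0.059,0],[0,0,0]],
    [100,[0.233,0.06,0],[0,0,0]]
  ]
}}

```text
time: 31.88
ee_pos: [0.4661, 0.217, 0.2445]
eef_rot: [0.647, 0.762, -0.001, -0.001]
ft_force: [-0.3, 0.7, -0.2]
width: 0.0868
```

Run:
```python
from h import *
to(.4677,.2153,.1338,.158)
s=read_state();print(s['ft_force'])
c=snap('top','t14.png'); snap('side','s14.png')
b=cv2.imread('pics/t14.png')[195:275,325:405]; cv2.imwrite('pics/c14.png',cv2.resize(b,None,fx=7,fy=7,interpolation=cv2.INTER_CUBIC))
```

```text
to (0.4677, 0.2153, 0.1338) shift [-0.0019  0.0016  0.1107] turn [-0.002  -0.      0.0049] pos [0.4661 0.217  0.2445] w 0.0868 t 31.8833
[-0.34203092  0.69593238 -0.15890846]
```

View pics/c14.png

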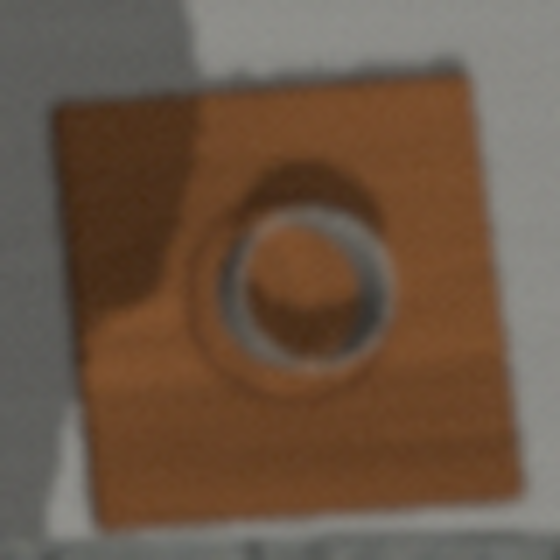

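View pics/s14.png

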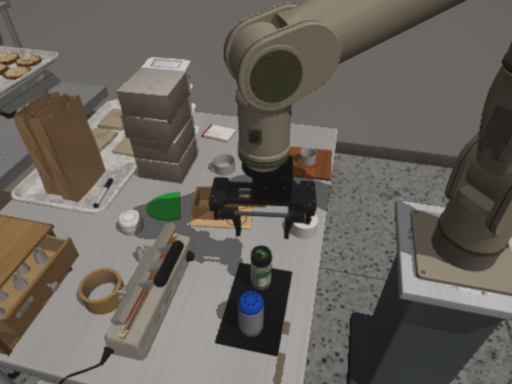

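Run:
```python
from h import *
for fn,tool in(('t14.png',0),('s14.png',1)):
    c=load(fn)
    def ext(x,y,r,zs):
        P=np.array([proj(c,(x+r*np.cos(a),y+r*np.sin(a),z)) for z in zs for a in np.linspace(0,6.28,120)])
        return P.min(0).round(1),P.max(0).round(1)
    print(fn,'pred',ext(.4215,-.2675,.026,(.014,.048)),'circle',ext(.4215,-.2675,.036,(.014,)))
    im=c['pixels'].astype(int); sat=im.max(2)-im.min(2)
    k=((sat<30)&(im.max(2)>45)).astype(np.uint8)
    w=np.zeros_like(k)
    if tool==0: w[218:255,352:385]=1
    else: w[145:170,292:322]=1
    k*=w; cn=cv2.findContours(k,0,1)[0]
    print([ (cv2.boundingRect(q),cv2.contourArea(q)) for q in cn if cv2.contourArea(q)>15])
b=load('s14.png')['pixels'][140:185,280:340,::-1]; cv2.imwrite('pics/e14.png',cv2.resize(b,None,fx=10,fy=10,interpolation=cv2.INTER_CUBIC))
```

```text
t14.png pred (array([355.3, 225.4]), array([381. , 248.2])) circle (array([351.2, 222.5]), array([380.8, 252.3]))
[((356, 229, 11, 18), 42.0), ((366, 224, 15, 22), 86.0)]
s14.png pred (array([299.4, 147. ]), array([316.9, 165.4])) circle (array([296.2, 153.9]), array([318.9, 167.3]))
[((292, 145, 30, 20), 275.5)]
```

View pics/e14.png

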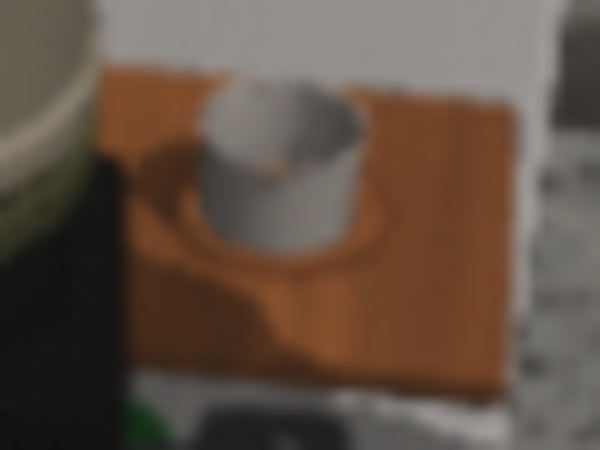

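The cutter is flat and wholly inside the circle in both views, about 2–4 mm off centre with a 10 mm margin. Jar (260,268) and dredger (250,313) stand on the mat. Next I'll grip the jar.

Emit:
{"name": "arm_command", "arguments": {
  "commands": [
    [100,[-0.001,0.001,0.006],[0,0,0]],
    [100,[-0.001,0.001,0.016],[0,0,0]],
    [100,[-0.001,0.001,0.028],[0,0,0]],
    [100,[-0.001,0.001,0.042],[0,0,0]],
    [100,[-0.001,0.001,0.056],[0,0,0]],
    [100,[-0.001,0.001,0.07],[0,0,0]],
    [100,[-0.001,0.001,0.083],[0,0,0]],
    [100,[-0.001,0.001,0.095],[0,0,0]],
    [100,[-0.001,0.001,0.105],[0,0,0]],
    [100,[-0.001,0.001,0.11],[0,0,0.003]]
  ]
}}

```text
time: 32.82
ee_pos: [0.4673, 0.2124, 0.1341]
eef_rot: [0.65, 0.76, -0.001, -0.0]
ft_force: [-0.2, 0.3, -1.4]
width: 0.087
```

Run:
```python
from h import *
to(.4677,.2153,.1338,.158)
```

```text
to (0.4677, 0.2153, 0.1338) shift [0.0028 0.0008 0.0003] turn [-0.002   0.0007 -0.0025] pos [0.4673 0.2124 0.1341] w 0.087 t 32.8167
```

Emit:
{"name": "arm_command", "arguments": {
  "commands": [
    [80,[0,0,0],[0,0,0]],
    [70,[0,0,0],[0,0,0]],
    [65,[0,0,0],[0,0,0]],
    [60,[0,0,0],[0,0,0]],
    [55,[0,0,0],[0,0,0]],
    [50,[0,0,0],[0,0,0]],
    [45,[0,0,0],[0,0,0]],
    [40,[0,0,0],[0,0,0]],
    [35,[0,0,0],[0,0,0]],
    [35,[0,0,0],[0,0,0]]
  ],
  "squeeze": 15
}}

```text
time: 33.65
ee_pos: [0.468, 0.2139, 0.1361]
eef_rot: [0.649, 0.76, 0.0, -0.0]
ft_force: [-1.0, 0.7, 2.6]
width: 0.0444
```

Emit:
{"name": "arm_command", "arguments": {
  "commands": [
    [35,[0,0,0],[0,0,0]],
    [35,[0,0,-0.004],[0,0,0]],
    [35,[0,0,-0.01],[0,0,0]],
    [35,[0,0,-0.018],[0,0,0]],
    [35,[0,0,-0.028],[0,0,0]],
    [35,[0,0,-0.04],[0,0,0]],
    [35,[0,0,-0.052],[0,0,0]],
    [35,[0,0,-0.062],[0,0,0]],
    [35,[0,0,-0.072],[0,0,0]],
    [35,[0,0,-0.08],[0,0,0]]
  ],
  "squeeze": 22
}}

```text
time: 34.48
ee_pos: [0.4681, 0.2139, 0.2173]
eef_rot: [0.649, 0.76, 0.001, -0.0]
ft_force: [0.4, -0.1, -0.6]
width: 0.0443
```

Run:
```python
from h import *
s=read_state();print(s['ft_force'])
to(.5868,-.0335,.216,.158)
```

```text
[ 0.439028   -0.1444613  -0.59896576]
to (0.5868, -0.0335, 0.216) shift [-0.2629  0.0786  0.0012] turn [ 0.0009 -0.0008 -0.001 ] pos [0.4681 0.2139 0.2173] w 0.0443 t 34.4833
```

Emit:
{"name": "arm_command", "arguments": {
  "commands": [
    [35,[-0.004,0.001,0],[0,0,0]],
    [35,[-0.011,0.003,0],[0,0,0]],
    [35,[-0.021,0.006,0],[0,0,0]],
    [35,[-0.033,0.01,0],[0,0,0]],
    [35,[-0.047,0.014,0],[0,0,0]],
    [35,[-0.063,0.019,0],[0,0,0]],
    [35,[-0.08,0.024,0],[0,0,0]],
    [35,[-0.097,0.029,0],[0,0,0]],
    [35,[-0.115,0.034,0],[0,0,0]],
    [35,[-0.133,0.039,0],[0,0,0]]
  ]
}}

```text
time: 35.32
ee_pos: [0.5274, 0.0863, 0.2151]
eef_rot: [0.65, 0.76, -0.001, -0.0]
ft_force: [0.4, 0.2, -2.0]
width: 0.0442
```

Emit:
{"name": "arm_command", "arguments": {
  "commands": [
    [35,[-0.018,0.005,0],[0,0,0]],
    [35,[-0.036,0.011,0],[0,0,0]],
    [35,[-0.053,0.016,0],[0,0,0]],
    [35,[-0.07,0.021,0],[0,0,0]],
    [35,[-0.086,0.026,0],[0,0,0]],
    [35,[-0.1,0.03,0],[0,0,0]],
    [35,[-0.112,0.034,0],[0,0,0]],
    [35,[-0.122,0.037,0],[0,0,0]],
    [35,[-0.129,0.039,0],[0,0,0]],
    [35,[-0.131,0.0395,0],[0,0,0]]
  ]
}}

```text
time: 36.15
ee_pos: [0.5869, -0.0362, 0.2155]
eef_rot: [0.65, 0.76, -0.0, -0.0]
ft_force: [-0.8, 0.0, -2.0]
width: 0.0442
```

Emit:
{"name": "arm_command", "arguments": {
  "commands": [
    [35,[0,0,0.004],[0,0,0]],
    [35,[0,0,0.01],[0,0,0]],
    [35,[0,0,0.018],[0,0,0]],
    [35,[0,0,0.026],[0,0,0]],
    [35,[0,0,0.034],[0,0,0]],
    [35,[0,0,0.042],[0,0,0]],
    [35,[0,0,0.049],[0,0,0]],
    [35,[0,0,0.055],[0,0,0]],
    [35,[0,0,0.059],[0,0,0]],
    [35,[0,0,0.06],[0,0,0]]
  ]
}}

```text
time: 36.98
ee_pos: [0.5864, -0.0346, 0.1549]
eef_rot: [0.649, 0.76, -0.0, -0.0]
ft_force: [0.2, 0.2, -0.6]
width: 0.0443
```

Run:
```python
from h import *
s=read_state();print(s['ft_force'])
to(.587,-.035,.138,.158)
snap('side','s15.png');snap('top','t15.png')
b=cv2.imread('pics/s15.png')[110:250,170:290]
cv2.imwrite('pics/c15.png',cv2.resize(b,(480,560),interpolation=cv2.INTER_CUBIC))
```

```text
[ 0.22974978  0.21394336 -0.56330339]
to (0.587, -0.035, 0.138) shift [-0.0005  0.0005  0.0169] turn [-0.0011 -0.0004 -0.001 ] pos [ 0.5864 -0.0346  0.1549] w 0.0443 t 36.9833
```

View pics/c15.png

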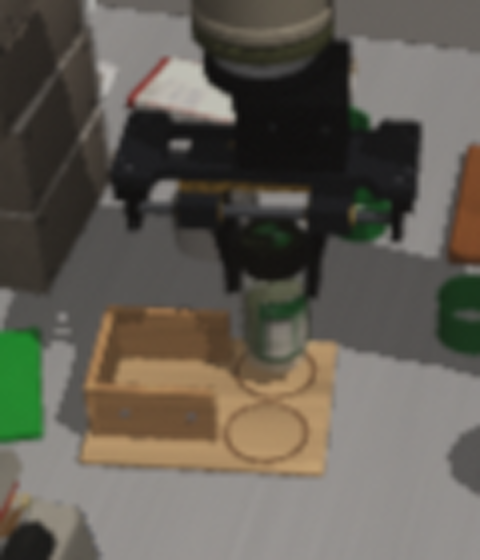

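The jar (crop 276,300) lines up over the right circle (276,370). Lowering it.

Emit:
{"name": "arm_command", "arguments": {
  "commands": [
    [35,[0,0,0.003],[0,0,0]],
    [35,[0,0,0.006],[0,0,0]],
    [35,[0,0,0.009],[0,0,0]],
    [35,[0,0,0.011],[0,0,0]],
    [35,[0,0,0.013],[0,0,0]],
    [35,[0,0,0.0145],[0,0,0]],
    [35,[0,0,0.0155],[0,0,0]],
    [35,[0,0,0.0155],[0,0,0]],
    [35,[0,0,0.016],[0,0,0]],
    [35,[0,0,0.016],[0,0,0]]
  ]
}}

```text
time: 37.92
ee_pos: [0.5868, -0.0347, 0.1398]
eef_rot: [0.649, 0.76, 0.0, -0.0]
ft_force: [0.2, 0.6, -1.7]
width: 0.0441
```

Emit:
{"name": "arm_command", "arguments": {
  "commands": [
    [35,[0,0,0],[0,0,0]],
    [35,[0,0,0],[0,0,0]],
    [35,[0,0,0.0005],[0,0,0]],
    [35,[0,0,0.0005],[0,0,0]],
    [35,[0,0,0.001],[0,0,0]],
    [35,[0,0,0.001],[0,0,0]],
    [35,[0,0,0.001],[0,0,0]],
    [35,[0,0,0.001],[0,0,0]],
    [35,[0,0,0.001],[0,0,0]],
    [35,[0,0,0.001],[0,0,0]]
  ]
}}

```text
time: 38.75
ee_pos: [0.5867, -0.0347, 0.1388]
eef_rot: [0.649, 0.76, 0.0, -0.0]
ft_force: [0.2, -0.3, -0.4]
width: 0.0442
```

Emit:
{"name": "arm_command", "arguments": {
  "commands": [
    [35,[0,0,0],[0,0,0]],
    [35,[0,0,0.0005],[0,0,0]],
    [35,[0,0,0.0005],[0,0,0]],
    [35,[0,0,0.001],[0,0,0]],
    [35,[0,0,0.001],[0,0,0]],
    [35,[0,0,0.001],[0,0,0]],
    [35,[0,0,0.001],[0,0,0]],
    [35,[0,0,0.001],[0,0,0]],
    [35,[0,0,0.001],[0,0,0]],
    [35,[0,0,0.001],[0,0,0]]
  ]
}}

```text
time: 39.58
ee_pos: [0.5868, -0.0347, 0.1381]
eef_rot: [0.649, 0.76, 0.0, -0.0]
ft_force: [-2.4, 0.1, 5.7]
width: 0.0446
```

Emit:
{"name": "arm_command", "arguments": {
  "commands": [
    [52,[0,0,0],[0,0,0]],
    [55,[0,0,0],[0,0,0]],
    [60,[0,0,0],[0,0,0]],
    [70,[0,0,0],[0,0,0]],
    [80,[0,0,0],[0,0,0]],
    [90,[0,0,0],[0,0,0]],
    [95,[0,0,0],[0,0,0]],
    [95,[0,0,0],[0,0,0]],
    [95,[0,0,0],[0,0,0]],
    [95,[0,0,0],[0,0,0]]
  ]
}}

```text
time: 40.42
ee_pos: [0.5867, -0.0347, 0.1378]
eef_rot: [0.649, 0.76, 0.0, -0.0]
ft_force: [-0.3, 0.1, 0.3]
width: 0.0815
```

Emit:
{"name": "arm_command", "arguments": {
  "commands": [
    [95,[0,0,-0.006],[0,0,0]],
    [95,[0,0,-0.018],[0,0,0]],
    [95,[0,0,-0.032],[0,0,0]],
    [95,[0,0,-0.048],[0,0,0]],
    [95,[0,0,-0.062],[0,0,0]],
    [95,[0,0,-0.076],[0,0,0]],
    [95,[0,0,-0.09],[0,0,0]],
    [95,[0,0,-0.102],[0,0,0]],
    [95,[0,0,-0.11],[0,0,0]],
    [95,[0,0,-0.115],[0,0,0]]
  ]
}}

```text
time: 41.25
ee_pos: [0.5871, -0.0347, 0.2545]
eef_rot: [0.649, 0.76, 0.001, 0.0]
ft_force: [-0.4, -0.2, 0.4]
width: 0.0825
```

Run:
```python
from h import *
to(.4641,.3254,.25,.158)
snap('side','s16.png')
b=cv2.imread('pics/s16.png')[110:250,170:290]
cv2.imwrite('pics/c16.png',cv2.resize(b,(480,560),interpolation=cv2.INTER_CUBIC))
```

```text
to (0.4641, 0.3254, 0.25) shift [ 0.3749 -0.0652  0.0045] turn [ 0.0017 -0.0003 -0.001 ] pos [ 0.5871 -0.0347  0.2545] w 0.0825 t 41.25
```

View pics/c16.png

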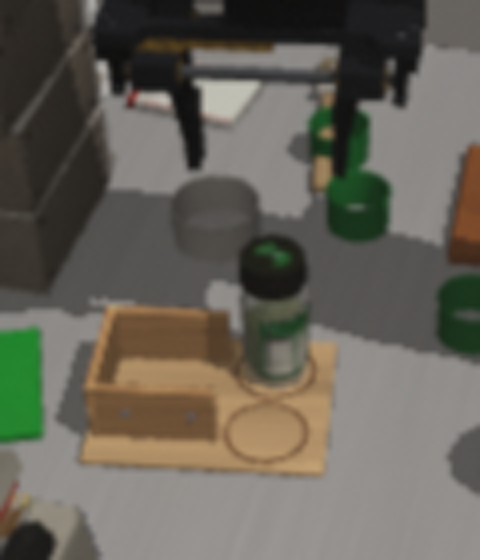

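The jar stands upright in the right circle (crop 273,310), as at the start. Now the dredger.

Emit:
{"name": "arm_command", "arguments": {
  "commands": [
    [95,[0.008,-0.001,0],[0,0,0]],
    [95,[0.022,-0.004,0],[0,0,0]],
    [95,[0.04,-0.007,0],[0,0,0]],
    [100,[0.06,-0.01,0],[0,0,0]],
    [100,[0.082,-0.014,0],[0,0,0]],
    [100,[0.104,-0.018,0],[0,0,0]],
    [100,[0.126,-0.022,0],[0,0,0]],
    [100,[0.148,-0.026,0],[0,0,0]],
    [100,[0.17,-0.03,0],[0,0,0]],
    [100,[0.19,-0.033,0],[0,0,0]]
  ]
}}

```text
time: 42.13
ee_pos: [0.5231, 0.1496, 0.252]
eef_rot: [0.649, 0.761, -0.001, -0.001]
ft_force: [0.4, -0.1, 0.6]
width: 0.087
```

Emit:
{"name": "arm_command", "arguments": {
  "commands": [
    [100,[0.022,-0.004,0],[0,0,0]],
    [100,[0.044,-0.008,0],[0,0,0]],
    [100,[0.066,-0.012,0],[0,0,0]],
    [100,[0.088,-0.015,0],[0,0,0]],
    [100,[0.11,-0.019,0],[0,0,0]],
    [100,[0.132,-0.023,0],[0,0,0]],
    [100,[0.152,-0.027,0],[0,0,0]],
    [100,[0.168,-0.029,0],[0,0,0]],
    [100,[0.179,-0.031,0],[0,0,0]],
    [100,[0.184,-0.032,0],[0,0,0]]
  ]
}}

```text
time: 42.97
ee_pos: [0.4626, 0.3263, 0.2521]
eef_rot: [0.649, 0.761, -0.001, -0.0]
ft_force: [-0.6, -0.1, 0.2]
width: 0.0875
```

Emit:
{"name": "arm_command", "arguments": {
  "commands": [
    [100,[0,0,0.003],[0,0,0]],
    [100,[0,0,0.008],[0,0,0]],
    [100,[0,0,0.014],[0,0,0]],
    [100,[0,0,0.02],[0,0,0]],
    [100,[0,0,0.026],[0,0,0]],
    [100,[0,0,0.032],[0,0,0]],
    [100,[0,0,0.037],[0,0,0]],
    [100,[0,0,0.04],[0,0,0]],
    [100,[0,0,0.04],[0,0,0]],
    [100,[0,0,0.04],[0,0,0]]
  ]
}}

```text
time: 43.8
ee_pos: [0.4641, 0.3245, 0.2129]
eef_rot: [0.649, 0.76, 0.0, -0.0]
ft_force: [-0.5, 0.2, 0.7]
width: 0.0868
```

Run:
```python
from h import *
to(.4641,.3254,.1254,.158)
snap('side','s17.png')
b=cv2.imread('pics/s17.png')[150:370,170:350]
cv2.imwrite('pics/c17.png',cv2.resize(b,(450,550),interpolation=cv2.INTER_CUBIC))
```

```text
to (0.4641, 0.3254, 0.1254) shift [0.0008 0.0002 0.0875] turn [-0.0001 -0.0002 -0.001 ] pos [0.4641 0.3245 0.2129] w 0.0868 t 43.8
```

View pics/c17.png

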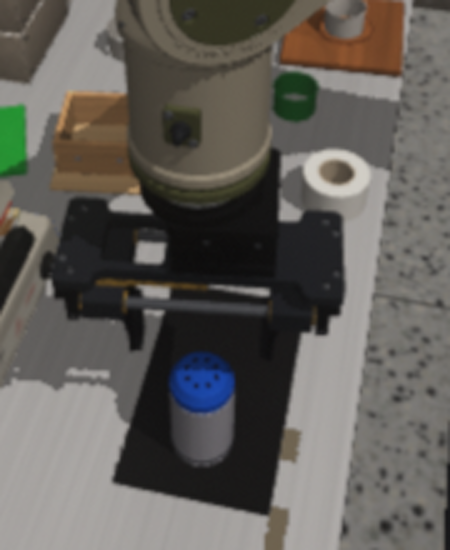

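The fingers straddle the dredger (crop 202,410). I'll descend and grip.

Emit:
{"name": "arm_command", "arguments": {
  "commands": [
    [100,[0.0008,0,0.006],[0,0,0]],
    [100,[0.0008,0,0.014],[0,0,0]],
    [100,[0.0008,0,0.024],[0,0,0]],
    [100,[0.0008,0,0.035],[0,0,0]],
    [100,[0.0008,0,0.046],[0,0,0]],
    [100,[0.0008,0,0.057],[0,0,0]],
    [100,[0.0008,0,0.068],[0,0,0]],
    [100,[0.0008,0,0.077],[0,0,0]],
    [100,[0.0008,0,0.083],[0,0,0]],
    [100,[0.0008,0,0.087],[0,0,0]]
  ]
}}

```text
time: 44.68
ee_pos: [0.4637, 0.3252, 0.1249]
eef_rot: [0.65, 0.76, -0.0, -0.0]
ft_force: [0.3, 0.4, -0.2]
width: 0.0866
```

Emit:
{"name": "arm_command", "arguments": {
  "commands": [
    [80,[0,0,0],[0,0,0]],
    [70,[0,0,0],[0,0,0]],
    [65,[0,0,0],[0,0,0]],
    [60,[0,0,0],[0,0,0]],
    [55,[0,0,0],[0,0,0]],
    [50,[0,0,0],[0,0,0]],
    [45,[0,0,0],[0,0,0]],
    [40,[0,0,0],[0,0,0]],
    [40,[0,0,0],[0,0,0]],
    [40,[0,0,0],[0,0,0]]
  ],
  "squeeze": 15
}}

```text
time: 45.52
ee_pos: [0.4641, 0.3255, 0.1262]
eef_rot: [0.649, 0.76, 0.0, -0.0]
ft_force: [1.0, 0.8, 3.2]
width: 0.0514
```

Emit:
{"name": "arm_command", "arguments": {
  "commands": [
    [40,[0,0,0],[0,0,0]],
    [40,[0,0,-0.004],[0,0,0]],
    [40,[0,0,-0.01],[0,0,0]],
    [40,[0,0,-0.018],[0,0,0]],
    [40,[0,0,-0.028],[0,0,0]],
    [40,[0,0,-0.04],[0,0,0]],
    [40,[0,0,-0.052],[0,0,0]],
    [40,[0,0,-0.062],[0,0,0]],
    [40,[0,0,-0.072],[0,0,0]],
    [40,[0,0,-0.08],[0,0,0]]
  ],
  "squeeze": 25
}}

```text
time: 46.35
ee_pos: [0.4641, 0.3255, 0.2075]
eef_rot: [0.649, 0.76, 0.001, -0.0]
ft_force: [0.8, 0.8, -2.0]
width: 0.0513
```

Run:
```python
from h import *
s=read_state();print(s['ft_force'])
to(.577,.029,.2075,.158)
```

```text
[ 0.8328418   0.82078764 -2.02791436]
to (0.577, 0.029, 0.2075) shift [-3.105e-01  6.510e-02 -2.000e-04] turn [ 0.0009 -0.0009 -0.001 ] pos [0.4641 0.3255 0.2075] w 0.0513 t 46.35
```

Emit:
{"name": "arm_command", "arguments": {
  "commands": [
    [40,[-0.004,0.001,0],[0,0,0]],
    [40,[-0.012,0.003,0],[0,0,0]],
    [40,[-0.024,0.005,0],[0,0,0]],
    [40,[-0.039,0.008,0],[0,0,0]],
    [40,[-0.056,0.012,0],[0,0,0]],
    [40,[-0.075,0.016,0],[0,0,0]],
    [40,[-0.095,0.02,0],[0,0,0]],
    [40,[-0.115,0.024,0],[0,0,0]],
    [40,[-0.135,0.028,0],[0,0,0]],
    [40,[-0.155,0.032,0],[0,0,0]]
  ]
}}

```text
time: 47.18
ee_pos: [0.5199, 0.1746, 0.2051]
eef_rot: [0.65, 0.76, -0.001, -0.0]
ft_force: [-0.1, 0.3, -1.7]
width: 0.0512
```

Emit:
{"name": "arm_command", "arguments": {
  "commands": [
    [40,[-0.02,0.004,0],[0,0,0]],
    [40,[-0.04,0.008,0],[0,0,0]],
    [40,[-0.06,0.013,0],[0,0,0]],
    [40,[-0.079,0.017,0],[0,0,0]],
    [40,[-0.097,0.02,0],[0,0,0]],
    [40,[-0.113,0.024,0],[0,0,0]],
    [40,[-0.127,0.027,0],[0,0,0]],
    [40,[-0.138,0.029,0],[0,0,0]],
    [40,[-0.146,0.031,0],[0,0,0]],
    [40,[-0.15,0.032,0],[0,0,0]]
  ]
}}

```text
time: 48.02
ee_pos: [0.5749, 0.0323, 0.2055]
eef_rot: [0.65, 0.76, -0.0, -0.0]
ft_force: [-0.7, 1.2, -1.3]
width: 0.051
```

Run:
```python
from h import *
s=read_state();print(s['ft_force'])
to(.577,.028,.1282,.158)
```

```text
[-0.65143024  1.19123637 -1.27579004]
to (0.577, 0.028, 0.1282) shift [-0.0046  0.0015  0.0773] turn [-0.0006  0.0002 -0.0027] pos [0.5749 0.0323 0.2055] w 0.051 t 48.0167
```

Emit:
{"name": "arm_command", "arguments": {
  "commands": [
    [40,[-0.001,0,0],[0,0,0]],
    [40,[-0.003,0.001,0.004],[0,0,0]],
    [40,[-0.005,0.001,0.01],[0,0,0]],
    [40,[-0.005,0.001,0.018],[0,0,0]],
    [40,[-0.005,0.001,0.027],[0,0,0]],
    [40,[-0.005,0.001,0.036],[0,0,0]],
    [40,[-0.005,0.001,0.044],[0,0,0]],
    [40,[-0.005,0.001,0.05],[0,0,0]],
    [40,[-0.005,0.001,0.054],[0,0,0]],
    [40,[-0.005,0.001,0.055],[0,0,0]]
  ]
}}

```text
time: 48.85
ee_pos: [0.5763, 0.0294, 0.1499]
eef_rot: [0.649, 0.76, -0.0, -0.0]
ft_force: [-0.4, 0.3, -0.4]
width: 0.051
```

Run:
```python
from h import *
s=read_state();print(s['ft_force'])
to(.577,.028,.1282,.158)
snap('side','s18.png')
b=cv2.imread('pics/s18.png')[110:250,170:290]
cv2.imwrite('pics/c18.png',cv2.resize(b,(480,560),interpolation=cv2.INTER_CUBIC))
```

```text
[-0.44701607  0.28412425 -0.41469456]
to (0.577, 0.028, 0.1282) shift [-0.0015  0.0005  0.0217] turn [-0.0012 -0.0003 -0.0009] pos [0.5763 0.0294 0.1499] w 0.051 t 48.85
```

View pics/c18.png

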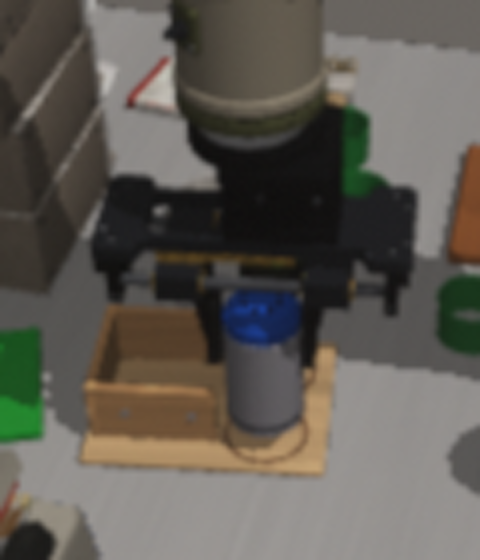

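The dredger (crop 263,370) hangs about 22 mm above the left circle and is aligned. Lowering it.

Emit:
{"name": "arm_command", "arguments": {
  "commands": [
    [40,[-0.001,0.0005,0.003],[0,0,0]],
    [40,[-0.001,0.0005,0.007],[0,0,0]],
    [40,[-0.001,0.0005,0.011],[0,0,0]],
    [40,[-0.001,0.0005,0.014],[0,0,0]],
    [40,[-0.001,0.0005,0.017],[0,0,0]],
    [40,[-0.001,0.0005,0.019],[0,0,0]],
    [40,[-0.001,0.0005,0.02],[0,0,0]],
    [40,[-0.001,0.0005,0.0205],[0,0,0]],
    [40,[-0.001,0.0005,0.021],[0,0,0]],
    [40,[-0.001,0.0005,0.021],[0,0,0]]
  ]
}}

```text
time: 49.73
ee_pos: [0.5773, 0.0284, 0.1299]
eef_rot: [0.649, 0.76, 0.0, -0.0]
ft_force: [-0.6, -0.1, -1.5]
width: 0.0514
```

Emit:
{"name": "arm_command", "arguments": {
  "commands": [
    [40,[0,0,0],[0,0,0]],
    [40,[0,0,0],[0,0,0]],
    [40,[0,0,0.0005],[0,0,0]],
    [40,[0,0,0.0005],[0,0,0]],
    [40,[0,0,0.001],[0,0,0]],
    [40,[0,0,0.001],[0,0,0]],
    [40,[0,0,0.001],[0,0,0]],
    [40,[0,0,0.001],[0,0,0]],
    [40,[0,0,0.001],[0,0,0]],
    [40,[0,0,0.001],[0,0,0]]
  ]
}}

```text
time: 50.57
ee_pos: [0.5773, 0.0284, 0.1289]
eef_rot: [0.649, 0.76, 0.0, -0.0]
ft_force: [0.0, 0.4, -1.1]
width: 0.0512
```

Emit:
{"name": "arm_command", "arguments": {
  "commands": [
    [40,[0,0,0],[0,0,0]],
    [40,[0,0,0.0005],[0,0,0]],
    [40,[0,0,0.0005],[0,0,0]],
    [40,[0,0,0.001],[0,0,0]],
    [40,[0,0,0.001],[0,0,0]],
    [40,[0,0,0.001],[0,0,0]],
    [40,[0,0,0.001],[0,0,0]],
    [40,[0,0,0.001],[0,0,0]],
    [40,[0,0,0.001],[0,0,0]],
    [40,[0,0,0.001],[0,0,0]]
  ]
}}

```text
time: 51.4
ee_pos: [0.5773, 0.0284, 0.1281]
eef_rot: [0.649, 0.76, 0.0, -0.0]
ft_force: [-1.9, 1.4, 5.4]
width: 0.0512
```

Emit:
{"name": "arm_command", "arguments": {
  "commands": [
    [60,[0,0,0],[0,0,0]],
    [63,[0,0,0],[0,0,0]],
    [68,[0,0,0],[0,0,0]],
    [75,[0,0,0],[0,0,0]],
    [85,[0,0,0],[0,0,0]],
    [92,[0,0,0],[0,0,0]],
    [98,[0,0,0],[0,0,0]],
    [98,[0,0,0],[0,0,0]],
    [98,[0,0,0],[0,0,0]],
    [98,[0,0,0],[0,0,0]]
  ]
}}

```text
time: 52.23
ee_pos: [0.5772, 0.0284, 0.1278]
eef_rot: [0.649, 0.76, 0.0, -0.0]
ft_force: [0.1, 0.6, 0.3]
width: 0.0846
```

Emit:
{"name": "arm_command", "arguments": {
  "commands": [
    [98,[0,0,-0.006],[0,0,0]],
    [98,[0,0,-0.018],[0,0,0]],
    [98,[0,0,-0.032],[0,0,0]],
    [98,[0,0,-0.048],[0,0,0]],
    [98,[0,0,-0.064],[0,0,0]],
    [98,[0,0,-0.08],[0,0,0]],
    [98,[0,0,-0.096],[0,0,0]],
    [98,[0,0,-0.112],[0,0,0]],
    [98,[0,0,-0.124],[0,0,0]],
    [98,[0,0,-0.13],[0,0,0]]
  ]
}}

```text
time: 53.07
ee_pos: [0.5779, 0.0283, 0.2605]
eef_rot: [0.65, 0.76, 0.001, 0.001]
ft_force: [-0.1, -0.4, 0.3]
width: 0.0852
```

Emit:
{"name": "arm_command", "arguments": {
  "commands": [
    [98,[0.01,0,0],[0,0,0]],
    [98,[0.03,-0.01,0],[0,0,0]],
    [98,[0.055,-0.015,0],[0,0,0]],
    [98,[0.08,-0.02,0],[0,0,0]],
    [98,[0.105,-0.025,0],[0,0,0]],
    [98,[0.13,-0.03,0],[0,0,0]],
    [98,[0.155,-0.035,0],[0,0,0]],
    [98,[0.18,-0.04,0],[0,0,0]],
    [98,[0.195,-0.04,0],[0,0,0]],
    [98,[0.2,-0.04,0],[0,0,0]]
  ]
}}

```text
time: 53.9
ee_pos: [0.5046, 0.2233, 0.257]
eef_rot: [0.648, 0.762, -0.0, -0.001]
ft_force: [1.0, 0.7, -0.5]
width: 0.0851
```

Run:
```python
from h import *
s=read_state();print(s['ft_force'],s['ee_pos'])
snap('side','s19.png');snap('top','t19.png')
a=cv2.imread('pics/t19.png')[115:200,210:300];b=cv2.imread('pics/s19.png')[150:240,180:340]
cv2.imwrite('pics/c19.png',cv2.resize(b,None,fx=5,fy=5,interpolation=cv2.INTER_CUBIC))
cv2.imwrite('pics/d19.png',cv2.resize(a,None,fx=6.5,fy=6.5,interpolation=cv2.INTER_CUBIC))
```

```text
[ 0.95371525  0.73225226 -0.47337177] [0.5046486  0.22332728 0.25697886]
```

View pics/c19.png

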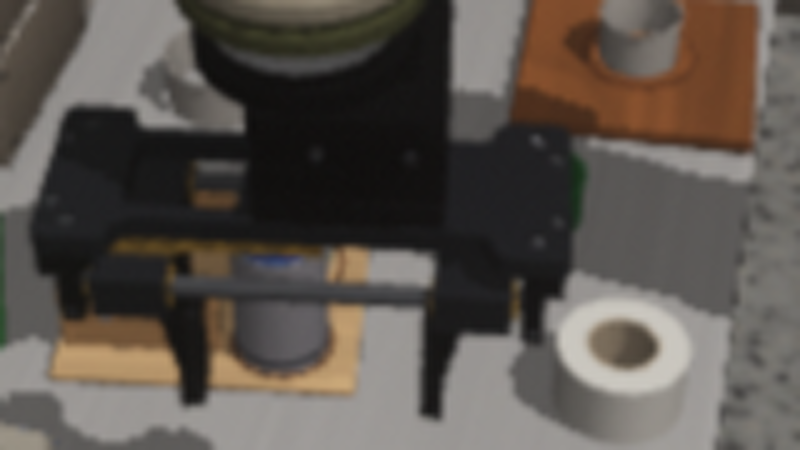

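View pics/d19.png

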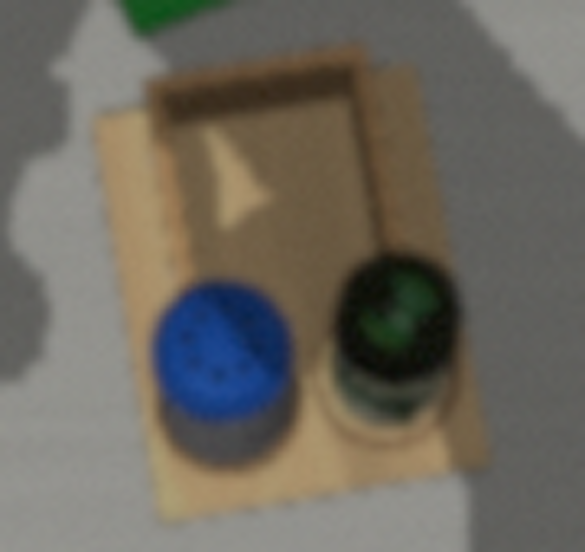

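View pics/t19.png

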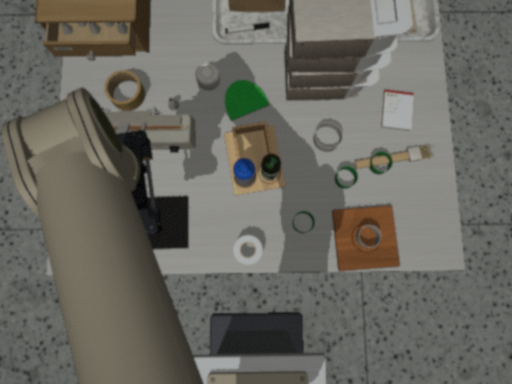

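In the top crop the dredger (223,350) and jar (398,315) stand upright in their original places, within about 1 mm of the start. The bay is empty, the cutter is in the board circle (367,236) and the big cutter is unmoved at (328,135). Handing in.

```bash
python3 -c "
from h import *
print(close_job(), read_state()['time'])"
```

```text
the job is handed in; nothing more can be done
the job is handed in; nothing more can be done
```

The job is done and handed in at about 54 s on the robot's clock. I moved the dredger and then the jar onto the mat, then set the small steel cutter in the board's circle. Only after that did I put the jar back in the right place and the dredger back in the left.

**Last checks:**
- **Jar and dredger:** both stand upright, within about 1 mm of where they started in the top view.
- **Cutter:** it lies flat and wholly inside the circle. The top view put it about 2–4 mm off centre, while the arm's own reading said about 1.5 mm. The margin is 10 mm, so I left it there.
- **Forces and bystanders:** wrist force readings stayed under about 7 N. The big ring cutter and the green rings did not move.
- **Arm:** the gripper was open and clear of everything at hand-in.

In the last side view the gripper hid the jar and part of the dredger, so that check rests on the top view.

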